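# Hang the slim column on the gravity rail

## Robot

A 6-joint arm with a two-finger parallel gripper is mounted at the origin on the work surface. World frame = base frame: x ahead of the robot, y to its left, z up, the work surface at z = 0. Lengths are in m, angles in degrees, forces in N, time in s.
With the tool pointing down it reaches from about 0.25 to 0.725 m from the base axis. Payload 9.7 kg.
Tool frame: the origin (TCP) lies at the centre of the arm's flange, where the gripper is bolted on; the fingertips stand 173 mm ahead of it and the grasp point (between the pads) lies bot.grip_depth ahead of it (bot.grip_depth is the distance from the TCP to the grasp point, in m); z points along the fingers, y is the direction in which the jaws open and shut (so a half turn about z gives the same grasp; the last joint's range is limited). The gripper opens to 85 mm and grips with 20 to 120 N. Pads are 22 mm wide; open, the fingers measure 114 mm over their backs; the gripper's body (76 mm by 85 mm) begins 54 mm behind the grasp point. The pads swing forward as they close: fully open they stand 13 mm farther back than shut.
Start: joints at [68.64, 4.979, 10.078, 95.1, 0, 90], TCP at [0.2, 0.512, 0.405] pointing down, gripper open.
Joint ranges: [-179.16, 179.16], [-48.56, 103.87], [-65.8, 70.77], [-126.05, 130.52], [-82.76, 87.17], [-180, 180]. Speed limits (degrees/s): [127.2, 127.2, 147.25, 180, 180, 180].

## Interface

Orientations are given as [roll, pitch, yaw] about the fixed x, y, z axes, in that order (R = Rz(yaw) Ry(pitch) Rx(roll)).
In Python, from workcell import status, viewer, bot gives the robot as it stands. The module is installed in compiled form; this text tells all that it offers.
- The arm moves only by the tool move_arm, never from a script. Its argument "commands" is a list of rows, each an object with "claw": the gripper's target within -1 to 1 (fully open at 1, half-way at 0, shut at -1); "travel": the shift along the tool's x, y, z in cm, a list of three; "turn": the turn about the tool's z in degrees. A call has 1 to 5 rows; each row shifts and turns the commanded pose from where the row before left it, along the tool's axes as they then stand; what a row does not reach is not made up. A row lasts 1/12 s, in which the tool goes at most 41.7 mm and 7.16 degrees, less where a joint would pass 70% of its speed; a pose out of reach is approached as far as the arm can. A call is refused whole if a number of a shift passes 4.17 or a number of a turn 7.16, either way. A call with a gripper value outside its range is refused whole. The fingers move at their own pace and stop on an object; "squeeze" is the grip in N (left out, the last holds). Time passes only in rows, so rows that do not move let the fingers close. It gives the time, the measured TCP pose, the force and the opening at its end, in the units of the state.
- status.get_obs(): the state, without advancing time (a new reading comes with each control period).
- viewer.camera(name): name is "scene" or "top" or "wrist"; returns the picture (420x560x3 uint8, blue, green, red); there is no depth.
- viewer.camera_params(name): a dict with "camera_matrix" (3x3 intrinsics, pixels), "D" ([k1, k2, p1, p2, k3] as OpenCV has them; the pictures are not rectified), "xyz" and "rotation" of the camera in the world. Camera axes: x right, y up, looking along -z (the intrinsics and any distortion apply to the point x, -y, -z); pixel columns grow to the right and rows downward; lengths in m; the calibration is good to about 2 mm. A picture is of the moment at which its call begins: read the wrist's pose just before it. camera_params takes no time and is no camera call; for the wrist camera it gives the pose at the moment of the call.
- bot.job_done(): hands the job in, once; it reports no verdict.
The state is a dict: "time": time; "q": joint angles; "qd": joint speeds; "joint_efforts": joint torques, N m; "ee_pos": TCP position; "tcp_rot": TCP orientation; "wrist_force": force on the tool from outside, world axes, zero at the start; "torque": the same for the moment, N m; "opening": finger opening in m.
Only numpy, scipy, OpenCV 4.12 (cv2) and the standard library are available. Lean on these libraries where they do the work, as an engineer would, in place of code of your own. Each camera call takes 0.05 s, during which the arm holds its last target.

## Task

The stop arm at the column rail is open: swing it round until it stands square across the rail, over its index rib. Then take the roller carrier with the slim column out of the rack, hook its rollers gently onto the sloped rail near its upper end, let go and leave it to roll down by itself until it stands at the stop. Leave the wide column's carrier and everything else on the bench where they are.

Things in the scene. Friction and masses are not known exactly. Their poses are not given: they have to be found in the camera images.
- rail: Fixed rail stand, shifted and turned from run to run. Origin on the bench; +y runs UPHILL along the rail, +x across it, away from the robot, z up. Rail: bar 8 mm wide (x -4..4), 14 mm deep, over x = 0 from y = -230 to 200 mm, sloped 5 degrees: upper edge at height 215 mm + 0.0875 * y. Drip tray below, 12 mm high; rubber buffer at the low end
- rail_top_end (a point): Upper end of the rail's upper edge (rail frame 0, 200, 232.5 mm). Two 22 mm wide brackets at y = 175 and -205 mm (from 10 mm below the upper edge) hold the rail from its far side (+x) only, on 22 mm posts at x = 56 mm; so a carrier is hooked on from the near side, its side plate toward -x
- rail_stop (a point): Where the closed stop arm's uphill side crosses the rail's upper edge (rail frame 0, -114, 205 mm). A carrier resting against it has its middle 40 mm uphill of this point, at rail y = -74 mm
- stop_arm (a joint): Stop arm's angle about its upright pivot, rad. 0 = closed: square across the rail, handle over the raised index rib that points to the rail's -x. Positive = open, clockwise from above: finger swung downhill, knob end uphill. Range -0.5..1.6, starts 0.9..1.5. Stiff: 0.15 N m of friction (2.5 N at the knob) keeps it where it is left
- stop_knob (a point): Middle of the upright black knob on the stop arm's handle end, 60 mm from the pivot: 20 mm diameter; its top is 18 mm above this point, the arm's upper face 19 mm below. Push it sideways
- stop_pivot (a point): Pivot of the stop arm at half its thickness (rail frame -60, -120, 216 mm), on a 20 mm post. The arm is a steel bar 12 mm wide, 10 mm thick; its finger reaches 88 mm from here to the rail side. The index rib reaches 103 mm from here, below the arm
- carrier: Loose roller carrier with the SLIM column (glass 24 mm diameter), 0.2-0.3 kg, 200 mm tall. Origin at the centre of the foot's underside, z up the column, y along the rollers' travel. Foot 32 mm diameter, 34 mm high; column to 95 mm; lower arm 95-103 mm high (x -16..14, y -17..17). Starts upright in an outer hole of the rack, side plate (x -18..-13, y -40..40) within 0.9 rad of facing the robot
- carrier_tread (a point): Carrier middle at the rollers' tread (carrier frame 0, 0, 138 mm); lies on the rail's upper edge when hung. Two braked rollers at y = 22 and -22: tread 20 mm diameter, 10 mm wide, flaring to 32 mm flanges (x -11..11). 29 mm gap from lower arm (103) to flanges (132), open to +x, takes the rail. Hung, the carrier leans 5 degrees with the rail and rolls at 0.05-0.15 m/s
- carrier_tab (a point): Middle of the black grip tab on top (carrier frame 0, 0, 186 mm): 10 mm thick (x), 36 mm long (y), from 172 mm (top of the cap, x -18..10, y -40..40) up to 200 mm
- rack: Fixed blue rack block, 75 x 195 x 45 mm (x, y, z), origin at the centre of its underside. Three holes of 37 mm diameter, 35 mm deep (floor 10 mm above the bench), at y = -60, 0 and 60 mm
- carrier_wide: The same carrier with a WIDE column (46 mm diameter), in the rack's other outer hole; origin as for the slim one. To be left alone
- spare_column: Bare column, 32 mm diameter, 82 mm tall, in the rack's middle hole; origin at the underside. To be left alone
- buffer_bottle: Glass bottle with a blue cap, 64 mm diameter, 142 mm tall, standing between rack and rail stand; origin at the underside. To be left alone
- beaker: Beaker, 68 mm diameter, 85 mm tall, near the stop arm; origin at the underside. To be left alone
- tube_rack: Green tube rack, 75 x 120 x 50 mm, 66 mm with the tubes, to the right; origin at the underside. To be left alone

How it is judged (in metres and radians):
On the way, in this order (a step that is already met when the one before it is completed fails the run):
1. the stop arm is closed: square across the rail within 0.14 rad, the carrier not yet on the rail (value of joint stop_arm between -0.14 and 0.14 rad and not (x of carrier_tread in the frame of rail between -0.015 and 0.015 m and y of carrier_tread in the frame of rail below 0.21 m)), for 0.2 s.
2. the slim column's carrier hangs by its rollers on the upper part of the rail, uphill of the stand's middle, with the stop closed and the gripper off it (value of joint stop_arm between -0.14 and 0.14 rad and y of carrier_tread in the frame of rail between 0.01 and 0.2 m and x of carrier_tread in the frame of rail between -0.012 and 0.012 m and z of carrier_tread in the frame of rail between 0.209 and 0.238 m and contact force between the fingers and carrier below 0.05 N), for 0.1 s.
At the end, for the whole second after the job is handed in: stop arm within 0.18 rad of square; slim carrier at rest on both rollers against it: its tread point 56 to 92 mm downhill of the rail stand's origin (74 if the arm is square), within 10 mm of the rail's line sideways and about 7 mm in height, leaning under 0.22 rad (0.087 is the slope) (value of joint stop_arm between -0.18 and 0.18 rad and y of carrier_tread in the frame of rail between -0.092 and -0.056 m and x of carrier_tread in the frame of rail between -0.01 and 0.01 m and z of carrier_tread in the frame of rail between 0.2 and 0.216 m and angle between carrier's own z axis and vertical below 0.22 rad and linear speed of carrier below 0.01 m/s); the robot touches nothing.
It fails at once if the slim column's carrier is dropped or flung: faster than 0.5 m/s while the gripper does not hold it (linear speed of carrier above 0.5 m/s and contact force between the fingers and carrier below 0.02 N).
It fails at once if the carrier is pushed or carried along the lower half of the rail instead of rolling by itself (contact force between any of the fingers, the arm and carrier above 0.3 N and y of carrier_tread in the frame of rail between -0.2 and 0 m and x of carrier_tread in the frame of rail between -0.012 and 0.012 m and z of carrier_tread in the frame of rail below 0.222 m).
It fails at once if the wide column's carrier, the bare column, the bottle, the beaker or the tube rack is moved by more than 30 mm (distance of any of carrier_wide, spare_column, buffer_bottle, beaker, tube_rack from where it was at the start of the episode above 0.03 m).
It fails at once if the wide column's carrier, the bottle or the beaker is tipped (angle between any of carrier_wide, buffer_bottle, beaker's own z axis and vertical above 0.3 rad).
It also fails if it takes over 61 s, if anything falls off the work surface, if the arm or the gripper's body presses on something with over 40 N, if the wrist force passes 120 N, or if a joint passes its speed limit or range.

## Working session

There is one attempt and no reset: what is moved stays moved. The work goes in short steps, Python scripts to look and compute and a tool call to move; the robot and the scene stay as the last step left them, time stands still between calls to the robot, and variables do not carry over. Pictures are saved under pics/ and viewed, and the job is handed in when it is done.

Besides the shell and the picture viewer there is one more tool, called after "Request:" as name(argument=value, ...), one argument or row to a line, values as JSON. move_arm: Moves the arm, as the interface text tells. Its arguments: {"type":"object","properties":{"commands":{"type":"array"},"squeeze":{"type":"number"}},"required":["commands"]}

```bash
mkdir -p pics; ls; python3 - <<'E'
from workcell import status, viewer, bot
import cv2, numpy as np
print(status.get_obs()); print(bot.grip_depth)
for n in ("scene","top","wrist"):
    p=viewer.camera_params(n); print(n,p)
    cv2.imwrite(f"pics/{n}0.png",viewer.camera(n))
E
```

```text
pics
{'time': 0.0, 'q': array([6.86415433e+01, 5.01202811e+00, 1.00355629e+01, 9.50975189e+01,
       1.39536231e-03, 9.00000914e+01]), 'qd': array([ 0.09691271, -0.06694466, -0.01067379,  0.09457814, -0.0780727 ,
        0.00811195]), 'joint_efforts': array([ 6.99354077e-04, -5.20389247e+01,  4.64805365e+01,  1.63795991e-02,
        3.71464216e-05, -2.11090179e-05]), 'ee_pos': array([0.20031478, 0.5122435 , 0.40398393]), 'tcp_rot': array([-1.79926016e+02, -1.39524307e-03,  1.58641450e+02]), 'wrist_force': array([ 0.15905592,  0.00078341, -0.27641806]), 'torque': array([-0.02704892, -0.01833524,  0.04339809]), 'opening': 0.08508609680275299}
0.1547
scene {'camera_matrix': array([[380.52727351,   0.        , 274.55222345],
       [  0.        , 380.52727351, 210.05372503],
       [  0.        ,   0.        ,   1.        ]]), 'D': array([-0.08998353,  0.        ,  0.        ,  0.        ,  0.        ]), 'xyz': array([1.17247156, 0.30918276, 0.63274872]), 'rotation': array([ 54.58005377,   0.8471187 , 118.57645534])}
top {'camera_matrix': array([[451.92918018,   0.        , 280.43827121],
       [  0.        , 451.92918018, 212.40104807],
       [  0.        ,   0.        ,   1.        ]]), 'D': array([-0.07742317,  0.        ,  0.        ,  0.        ,  0.        ]), 'xyz': array([ 0.46403288, -0.02766735,  1.50637832]), 'rotation': array([  3.62867781,  -0.62771637, -90.21077867])}
wrist {'camera_matrix': array([[292.8152998 ,   0.        , 279.64393672],
       [  0.        , 292.8152998 , 211.56141758],
       [  0.        ,   0.        ,   1.        ]]), 'D': array([0.01937619, 0.        , 0.        , 0.        , 0.        ]), 'xyz': array([0.13523488, 0.53688698, 0.37344463]), 'rotation': array([-1.59069491e+01, -1.76399166e-02,  6.86292106e+01])}
```

View pics/scene0.png

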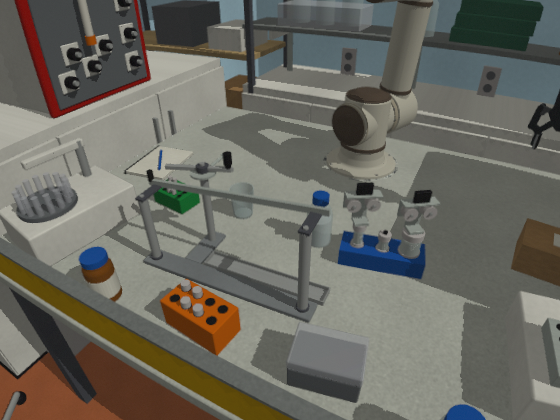

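View pics/top0.png

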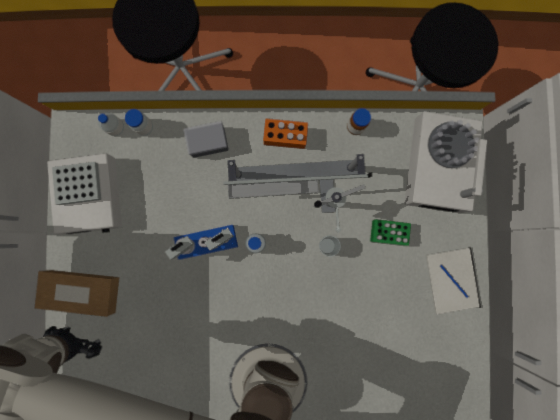

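View pics/wrist0.png

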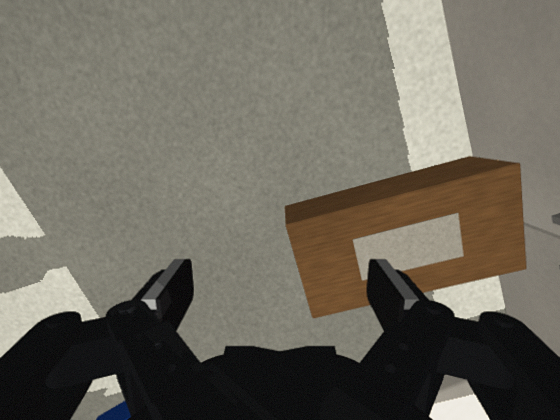

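```bash
cat > h.py <<'E'
import cv2, numpy as np
from scipy.spatial.transform import Rotation as R
F=np.diag([1.,-1,-1])
def pose(p):
    Rw=R.from_euler('xyz',p['rotation'],degrees=True).as_matrix()@F  # cv cam -> world
    return Rw,np.array(p['xyz'])
def proj(p,X):
    Rw,t=pose(p); X=np.atleast_2d(X).astype(float)
    Rc=Rw.T; return cv2.projectPoints(X.reshape(-1,1,3),cv2.Rodrigues(Rc)[0],-Rc@t,p['camera_matrix'],p['D'])[0].reshape(-1,2)
def ray(p,uv):
    Rw,t=pose(p); n=cv2.undistortPoints(np.array(uv,float).reshape(-1,1,2),p['camera_matrix'],p['D']).reshape(-1,2)
    return t,(Rw@np.c_[n,np.ones(len(n))].T).T
def atz(p,uv,z):
    t,d=ray(p,uv); z=np.broadcast_to(z,(len(d),)); return t+d*((z-t[2])/d[:,2])[:,None]
def crop(img,x0,y0,x1,y1,s,name):
    c=cv2.resize(img[y0:y1,x0:x1],None,fx=s,fy=s,interpolation=cv2.INTER_CUBIC)
    for x in range(-(-x0//20)*20,x1,20): cv2.putText(c,str(x),(int((x-x0)*s),10),0,.35,(0,255,255),1); cv2.line(c,(int((x-x0)*s),12),(int((x-x0)*s),18),(0,255,255),1)
    for y in range(-(-y0//20)*20,y1,20): cv2.putText(c,str(y),(0,int((y-y0)*s)),0,.35,(0,255,255),1)
    cv2.imwrite(f"pics/{name}.png",c)
E
python3 - <<'E'
import cv2
from h import *
t=cv2.imread('pics/top0.png'); s=cv2.imread('pics/scene0.png')
crop(t,155,140,395,270,3.3,'t_c')
crop(s,300,170,450,280,5,'s_c1')
crop(s,130,140,340,320,3.3,'s_c2')
E
```

```text
(no output)
```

View pics/t_c.png

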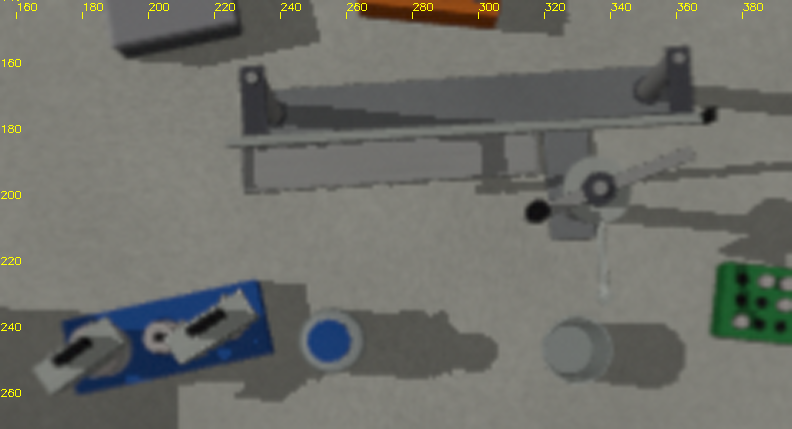

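View pics/s_c1.png

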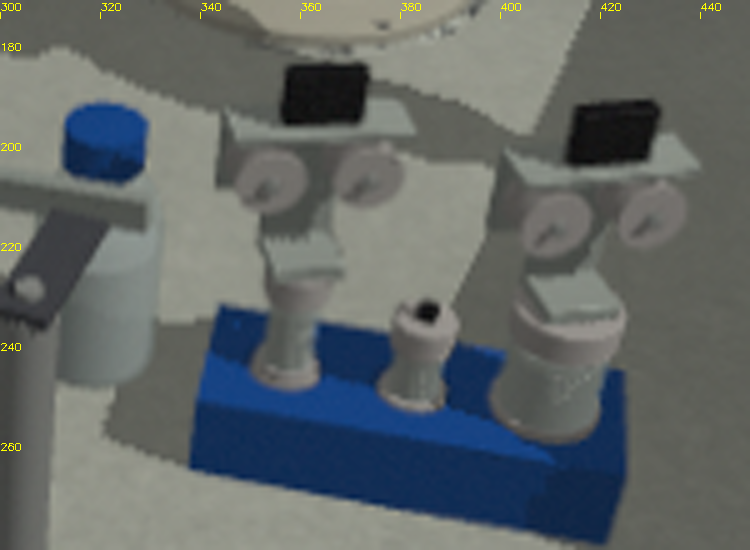

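View pics/s_c2.png

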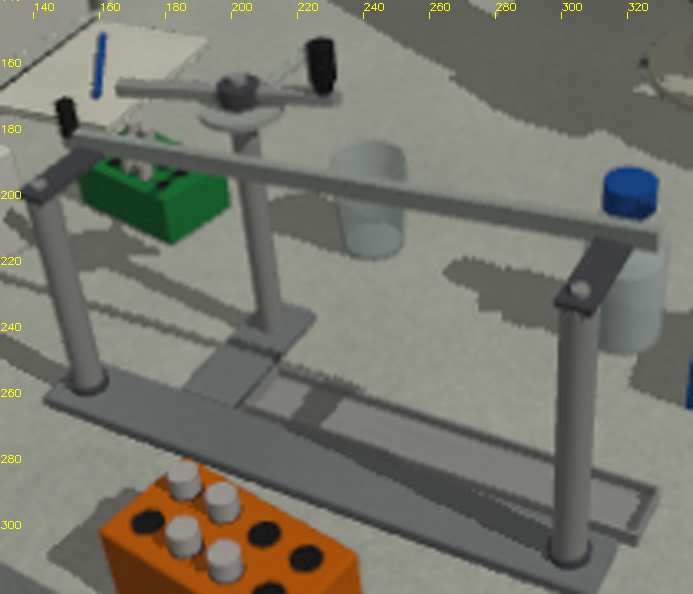

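```bash
cat > fit.py <<'E'
from h import *
from workcell import viewer
from scipy.optimize import least_squares
T=viewer.camera_params('top'); S=viewer.camera_params('scene')
def c(x0,y0,s,L): return [(x0+a/s-.5+.5/s,y0+b/s-.5+.5/s) for a,b in L]
top=c(155,140,3.3,[(227,145),(599,188)]); 
w=atz(T,top,[.2325,.225]); print('railtop,pivot',w)
sc=c(130,140,3.3,[(657,232),(238,90),(322,66)]); print(atz(S,sc,[.2325,.228,.240]))
k=atz(T,c(155,140,3.3,[(538,211)]),[.25]); print('knob',k)
tab=atz(T,c(155,140,3.3,[(187,333),(228,311),(207,322)]),[.21]*3); print('tab',tab)
tabs=atz(S,c(300,170,5,[(327,68)]),[.21]); print('tab scene',tabs)
print('bottle',atz(T,c(155,140,3.3,[(329,341)]),[.142]),'beaker',atz(T,c(155,140,3.3,[(575,348)]),[.085]))
E
python3 fit.py
```

```text
railtop,pivot [[ 0.62713848  0.11946543  0.2325    ]
 [ 0.58991451 -0.20128724  0.225     ]]
[[ 0.63555339  0.12184658  0.2325    ]
 [ 0.6051361  -0.18966303  0.228     ]
 [ 0.56982293 -0.14454323  0.24      ]]
knob [[ 0.56801081 -0.14585508  0.25      ]]
tab [[0.4659661  0.1561246  0.21      ]
 [0.48496292 0.1205473  0.21      ]
 [0.47546447 0.13877183 0.21      ]]
tab scene [[0.47831024 0.14307602 0.21      ]]
bottle [[0.45843106 0.03599945 0.142     ]] beaker [[ 0.45060238 -0.19559394  0.085     ]]
```

```bash
cat > plan.py <<'E'
import sys,json
from h import *
from workcell import status
# plan.py x y z [yaw] [step_mm] : grasp-free TCP target
def plan(tgt,yaw=None,step=40,grip=0.0,start=None):
    o=status.get_obs(); p=np.array(o['ee_pos']); M=R.from_euler('xyz',o['tcp_rot'],degrees=True).as_matrix()
    y0=np.degrees(np.arctan2(M[1,0],M[0,0]))
    d=np.array(tgt)-p; dy=0 if yaw is None else (yaw-y0+180)%360-180
    n=max(1,int(np.ceil(np.linalg.norm(d)*1000/step)),int(np.ceil(abs(dy)/7.1)))
    print('t',round(o['time'],2),'pos',p.round(4),'yaw',round(y0,1),'d',(d*1000).round(1),'dyaw',round(dy,1),'n',n,'open',round(o['opening'],4),'F',np.round(o['wrist_force'],1),'q',np.round(o['q'],0))
    for i in range(n):
        a=np.radians(y0+dy*i/n); c=d/n*100
        print('  [%.2f, %.2f, %.2f] turn %.2f'%(np.cos(a)*c[0]+np.sin(a)*c[1], np.sin(a)*c[0]-np.cos(a)*c[1], -c[2], -dy/n))
if __name__=='__main__':
    a=[float(v) for v in sys.argv[1:]]
    plan(a[:3],a[3] if len(a)>3 else None,a[4] if len(a)>4 else 40)
E
python3 plan.py .5 .13 .44
```

```text
t 0.15 pos [0.2003 0.5122 0.4041] yaw 158.6 d [ 299.7 -382.2   35.9] dyaw 0 n 13 open 0.0851 F [0.8 0.6 0.1] q [69.  5. 10. 95. -0. 90.]
  [-3.22, -1.90, -0.28] turn 0.00
  [-3.22, -1.90, -0.28] turn 0.00
  [-3.22, -1.90, -0.28] turn 0.00
  [-3.22, -1.90, -0.28] turn 0.00
  [-3.22, -1.90, -0.28] turn 0.00
  [-3.22, -1.90, -0.28] turn 0.00
  [-3.22, -1.90, -0.28] turn 0.00
  [-3.22, -1.90, -0.28] turn 0.00
  [-3.22, -1.90, -0.28] turn 0.00
  [-3.22, -1.90, -0.28] turn 0.00
  [-3.22, -1.90, -0.28] turn 0.00
  [-3.22, -1.90, -0.28] turn 0.00
  [-3.22, -1.90, -0.28] turn 0.00
```

Request:
move_arm(
  commands=[
    {"claw": 1, "travel": [-3.2, -1.9, -0.8], "turn": 0},
    {"claw": 1, "travel": [-3.2, -1.9, -0.8], "turn": 0},
    {"claw": 1, "travel": [-3.2, -1.9, -0.8], "turn": 0},
    {"claw": 1, "travel": [-3.2, -1.9, -0.8], "turn": 0},
    {"claw": 1, "travel": [-3.2, -1.9, -0.4], "turn": 0},
  ],
  squeeze=20,
)

```text
time: 0.57
ee_pos: [0.3153, 0.364, 0.4415]
tcp_rot: [180.0, 0.0, 158.7]
wrist_force: [1.3, 0.4, -0.3]
opening: 0.0855
```

Request:
move_arm(
  commands=[
    {"claw": 1, "travel": [-3.2, -1.9, 0], "turn": 0},
    {"claw": 1, "travel": [-3.2, -1.9, 0], "turn": 0},
    {"claw": 1, "travel": [-3.2, -1.9, 0], "turn": 0},
    {"claw": 1, "travel": [-3.2, -1.9, 0], "turn": 0},
    {"claw": 1, "travel": [-3.2, -1.9, 0], "turn": 0},
  ],
)

```text
time: 0.98
ee_pos: [0.4298, 0.217, 0.4406]
tcp_rot: [180.0, -0.0, 158.6]
wrist_force: [0.3, 0.1, -0.0]
opening: 0.0857
```

Request:
move_arm(
  commands=[
    {"claw": 1, "travel": [-3.2, -1.9, 0], "turn": 0},
    {"claw": 1, "travel": [-3.2, -1.9, 0], "turn": 0},
    {"claw": 1, "travel": [-3.2, -1.9, 0], "turn": 0},
    {"claw": 1, "travel": [0, 0, 0], "turn": 0},
  ],
)

```text
time: 1.32
ee_pos: [0.5005, 0.1266, 0.4396]
tcp_rot: [-179.9, 0.0, 158.4]
wrist_force: [0.7, 0.4, -0.2]
opening: 0.0854
```

```bash
cat > look.py <<'E'
import sys,json
from h import *
from workcell import viewer,status
n=sys.argv[1]; cam=sys.argv[2] if len(sys.argv)>2 else 'wrist'
p=viewer.camera_params(cam); im=viewer.camera(cam)
np.savez(f'pics/{n}.npz',**{k:np.array(v) for k,v in p.items()}); cv2.imwrite(f'pics/{n}_raw.png',im)
c=[int(v) for v in sys.argv[3:7]] or [0,0,560,420]
s=min(790/(c[2]-c[0]),590/(c[3]-c[1]))
crop(im,*c,s,n); print('scale',s, status.get_obs()['ee_pos'].round(4))
E
python3 look.py w1; python3 plan.py .58 -.15 .46
```

```text
scale 1.4047619047619047 [0.4993 0.1283 0.4398]
t 1.37 pos [0.4993 0.1283 0.4398] yaw 158.4 d [  80.7 -278.3   20.2] dyaw 0 n 8 open 0.0853 F [-1.   0.7 -0.3] q [14.  1. 10. 99. -0. 36.]
  [-2.22, -2.86, -0.25] turn 0.00
  [-2.22, -2.86, -0.25] turn 0.00
  [-2.22, -2.86, -0.25] turn 0.00
  [-2.22, -2.86, -0.25] turn 0.00
  [-2.22, -2.86, -0.25] turn 0.00
  [-2.22, -2.86, -0.25] turn 0.00
  [-2.22, -2.86, -0.25] turn 0.00
  [-2.22, -2.86, -0.25] turn 0.00
```

View pics/w1.png

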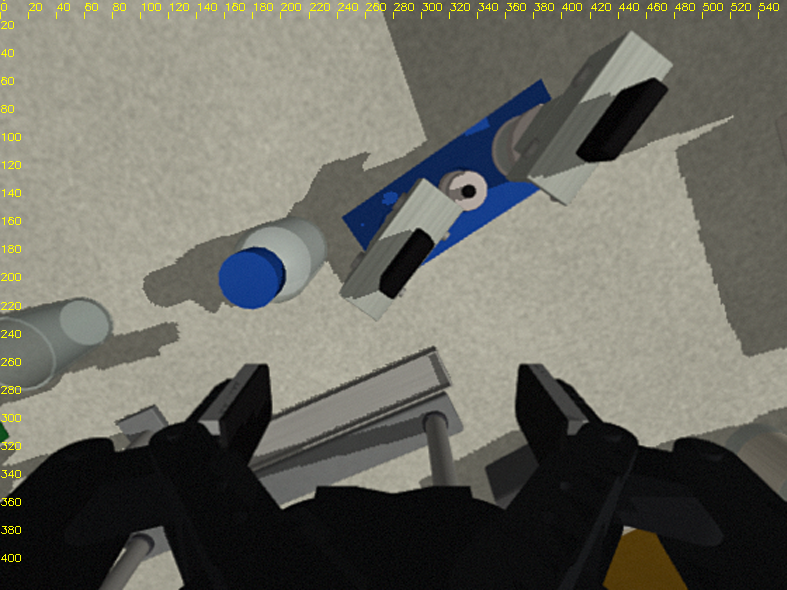

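```bash
cat > carr.py <<'E'
from h import *
from scipy.optimize import least_squares
p=dict(np.load('pics/w1.npz')); T=dict(np.load('pics/top.npz')) if 0 else None
s=1.40476
im=cv2.imread('pics/w1_raw.png')
obs=np.array([(424,178),(463,208),(377,320),(340,297)])/s-.3
# cap top corners carrier frame: image up-left side = -x. 
mod=np.array([(-18,40,172),(10,40,172),(10,-40,172),(-18,-40,172)])/1000.
def W(v,m): 
    c,sn=np.cos(v[2]),np.sin(v[2]); return np.c_[v[0]+c*m[:,0]-sn*m[:,1],v[1]+sn*m[:,0]+c*m[:,1],m[:,2]+.010]
f=lambda v:(proj(p,W(v,mod))-obs).ravel()
r=least_squares(f,[.475,.139,np.radians(0)]); v=r.x
print(v[:2],np.degrees(v[2]),r.fun.round(1))
def draw(img,p,v,s,x0,y0):
    def box(a,b,c,col):
        P=np.array([(x,y,z) for z in c for x,y in [(a[0],b[0]),(a[1],b[0]),(a[1],b[1]),(a[0],b[1])]])/1000
        q=((proj(p,W(v,P))-[x0,y0]+.5)*s).astype(int)
        for i in range(4):
            for j,k in ((i,(i+1)%4),(i+4,(i+1)%4+4),(i,i+4)): cv2.line(img,tuple(map(int,q[j])),tuple(map(int,q[k])),col,1)
    box((-18,10),(-40,40),(172,172.1),(0,255,0)); box((-5,5),(-18,18),(172,200),(0,0,255)); box((-16,14),(-17,17),(95,103),(255,0,255))
S=3.5;x0,y0=210,100
c=cv2.resize(im[y0:260,x0:360],None,fx=S,fy=S,interpolation=cv2.INTER_CUBIC); draw(c,p,v,S,x0,y0); cv2.imwrite('pics/ov1.png',c)
from workcell import viewer
t=cv2.imread('pics/top0.png');S=6;x0,y0=165,210
c2=cv2.resize(t[y0:270,x0:265],None,fx=S,fy=S,interpolation=cv2.INTER_CUBIC); draw(c2,viewer.camera_params('top'),v,S,x0,y0); cv2.imwrite('pics/ov1t.png',c2)
E
python3 carr.py
```

```text
[0.47651145 0.14249464] 32.4951512526948 [-0.9 -0.7  0.8  0.5  1.1  1.6 -1.  -1.3]
```

View pics/ov1.png

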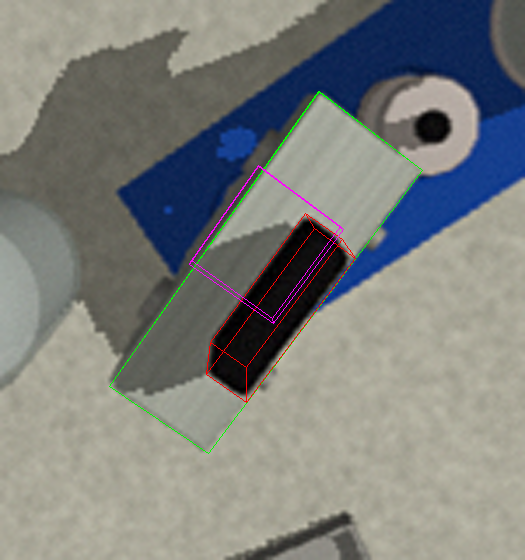

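View pics/ov1t.png

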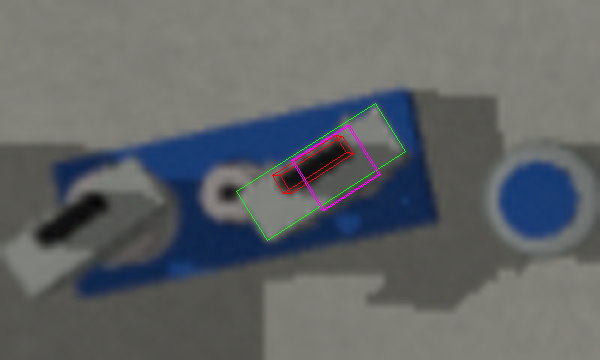

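```bash
python3 plan.py .568 -.147 .455 112
```

```text
t 1.37 pos [0.4993 0.1283 0.4398] yaw 158.4 d [  68.7 -275.3   15.2] dyaw -46.4 n 8 open 0.0853 F [-1.   0.7 -0.3] q [14.  1. 10. 99. -0. 36.]
  [-2.07, -2.88, -0.19] turn 5.80
  [-2.35, -2.66, -0.19] turn 5.80
  [-2.60, -2.41, -0.19] turn 5.80
  [-2.83, -2.13, -0.19] turn 5.80
  [-3.03, -1.84, -0.19] turn 5.80
  [-3.20, -1.52, -0.19] turn 5.80
  [-3.34, -1.19, -0.19] turn 5.80
  [-3.44, -0.84, -0.19] turn 5.80
```

Request:
move_arm(
  commands=[
    {"claw": 0.2, "travel": [-2.07, -2.88, -0.2], "turn": 5.8},
    {"claw": 0.2, "travel": [-2.35, -2.66, -0.2], "turn": 5.8},
    {"claw": 0.2, "travel": [-2.6, -2.41, -0.2], "turn": 5.8},
    {"claw": 0.2, "travel": [-2.83, -2.13, -0.2], "turn": 5.8},
    {"claw": 0.2, "travel": [-3.03, -1.84, -0.2], "turn": 5.8},
  ],
)

```text
time: 1.78
ee_pos: [0.5413, -0.0418, 0.4509]
tcp_rot: [180.0, -0.0, 129.4]
wrist_force: [0.8, 0.0, 0.3]
opening: 0.0511
```

Request:
move_arm(
  commands=[
    {"claw": 0.2, "travel": [-3.2, -1.52, -0.2], "turn": 5.8},
    {"claw": 0.2, "travel": [-3.34, -1.19, -0.2], "turn": 5.8},
    {"claw": 0.2, "travel": [-3.44, -0.84, -0.2], "turn": 5.8},
    {"claw": 0.2, "travel": [0, 0, 0], "turn": 0},
  ],
)

```text
time: 2.12
ee_pos: [0.5685, -0.1479, 0.4557]
tcp_rot: [-179.9, 0.0, 111.7]
wrist_force: [0.5, -0.2, -1.4]
opening: 0.0512
```

```bash
python3 look.py w2; python3 plan.py .568 -.147 .455 112
```

```text
scale 1.4047619047619047 [ 0.5681 -0.1459  0.4559]
t 2.17 pos [ 0.5681 -0.1459  0.4559] yaw 112.0 d [-0.1 -1.1 -0.9] dyaw -0.0 n 1 open 0.0512 F [ 0.4  0.4 -0.4] q [-14.  12.  24. 102.  -0.  54.]
  [-0.10, -0.05, 0.09] turn 0.02
```

View pics/w2.png

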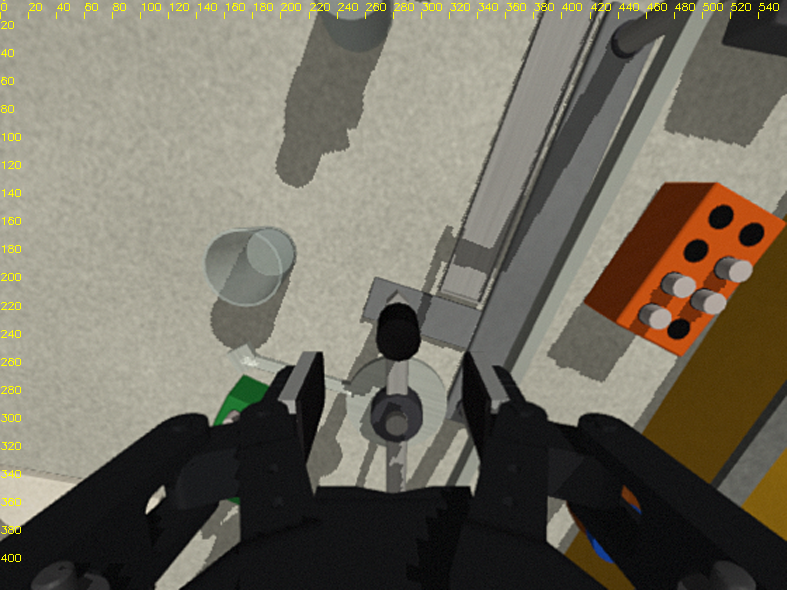

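```bash
python3 - <<'E'
from h import *
p=dict(np.load('pics/w2.npz')); s=1.40476
q=lambda L:np.array(L)/s-.3
print('knobtop',atz(p,q([(399,340)]),.258),'pivot .24',atz(p,q([(397,413)]),.24), atz(p,q([(397,420)]),.23))
# rail edges: the upper bar visible: line right side
print(atz(p,q([(684,18),(573,265),(463,487)]),[.215,.215,.2]))
for z in (.216,.226,.236):print('rib tip(.2),',z,atz(p,q([(240,355)]),.205))
print(proj(p,[[.568,-.146,.221],[.59,-.201,.24]])*s)
E
python3 - <<'E'
import cv2
im=cv2.imread('pics/w2_raw.png')
c=cv2.resize(im[150:350,150:360],None,fx=3,fy=3,interpolation=cv2.INTER_CUBIC);cv2.imwrite('pics/w2z.png',c)
E
```

```text
knobtop [[ 0.56933719 -0.14504675  0.258     ]] pivot .24 [[ 0.58609328 -0.18877606  0.24      ]] [[ 0.59003158 -0.1983689   0.23      ]]
[[ 0.63575686  0.02599973  0.215     ]
 [ 0.64436207 -0.08884366  0.215     ]
 [ 0.65560915 -0.24580018  0.2       ]]
rib tip(.2), 0.216 [[ 0.49601847 -0.20688235  0.205     ]]
rib tip(.2), 0.226 [[ 0.49601847 -0.20688235  0.205     ]]
rib tip(.2), 0.236 [[ 0.49601847 -0.20688235  0.205     ]]
[[394.56703928 313.85516395]
 [394.79425329 434.63171336]]
```

View pics/w2z.png

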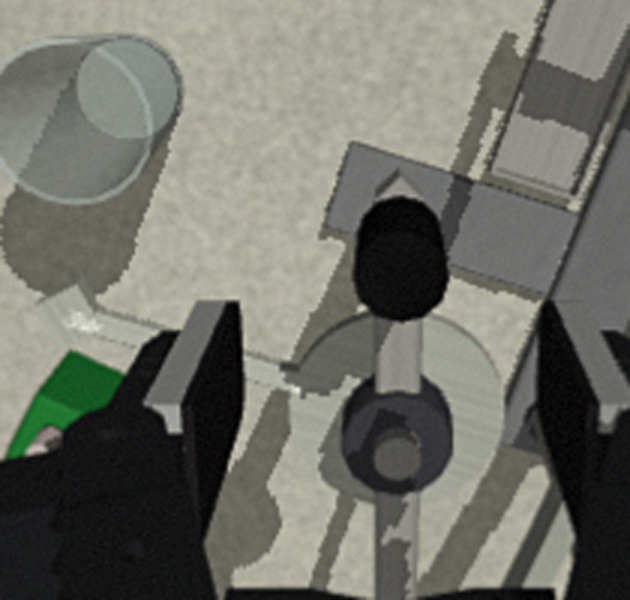

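Request:
move_arm(
  commands=[
    {"claw": 0.2, "travel": [0, 0.1, 1.8], "turn": 0},
    {"claw": 0.2, "travel": [0, 0, 1.8], "turn": 0},
    {"claw": 0.2, "travel": [0, 0, 1.8], "turn": 0},
    {"claw": -1, "travel": [0, 0, 0], "turn": 0},
    {"claw": -1, "travel": [0, 0, 0], "turn": 0},
  ],
  squeeze=20,
)

```text
time: 2.58
ee_pos: [0.5683, -0.1424, 0.4024]
tcp_rot: [-179.9, -0.1, 112.4]
wrist_force: [-1.0, 0.2, 1.1]
opening: 0.0279
```

Request:
move_arm(
  commands=[
    {"claw": -1, "travel": [0, 0, 0], "turn": 0},
    {"claw": -1, "travel": [0, 0, 0], "turn": 0},
  ],
)

```text
time: 2.75
ee_pos: [0.5684, -0.1429, 0.4037]
tcp_rot: [180.0, -0.0, 112.3]
wrist_force: [-2.4, 5.1, -0.9]
opening: 0.0194
```

```bash
python3 look.py w3; python3 plan.py .53 -.207 .402 184
```

```text
scale 1.4047619047619047 [ 0.5684 -0.1429  0.4037]
t 2.8 pos [ 0.5684 -0.1429  0.4037] yaw 112.3 d [-38.4 -64.1  -1.7] dyaw 71.7 n 11 open 0.0193 F [-3.6  6.1 -0.1] q [-14.  10.  16.  96.   0.  54.]
  [-0.41, -0.54, 0.02] turn -6.52
  [-0.34, -0.59, 0.02] turn -6.52
  [-0.27, -0.62, 0.02] turn -6.52
  [-0.20, -0.65, 0.02] turn -6.52
  [-0.13, -0.67, 0.02] turn -6.52
  [-0.05, -0.68, 0.02] turn -6.52
  [0.03, -0.68, 0.02] turn -6.52
  [0.10, -0.67, 0.02] turn -6.52
  [0.18, -0.65, 0.02] turn -6.52
  [0.25, -0.63, 0.02] turn -6.52
  [0.32, -0.60, 0.02] turn -6.52
```

View pics/w3.png

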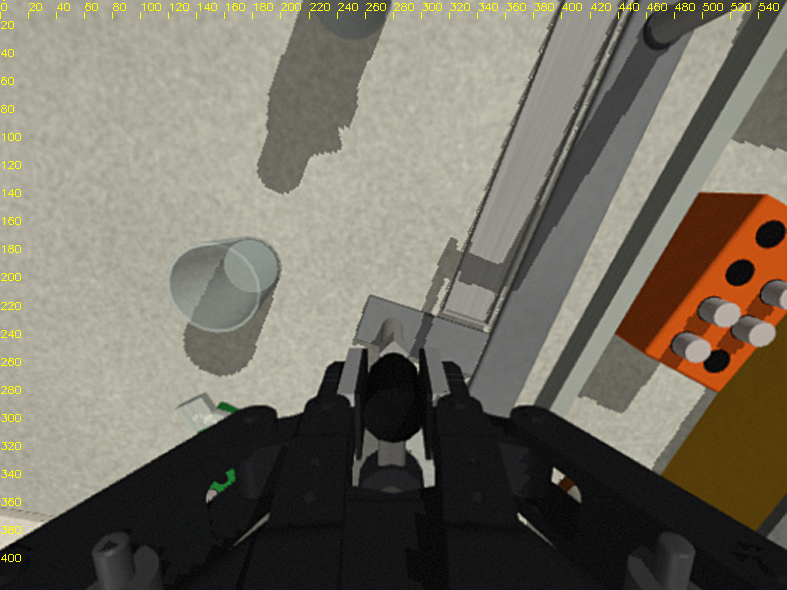

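Request:
move_arm(
  commands=[
    {"claw": -1, "travel": [-0.05, -0.7, 0], "turn": -6.6},
    {"claw": -1, "travel": [-0.05, -0.7, 0], "turn": -6.6},
    {"claw": -1, "travel": [-0.05, -0.7, 0], "turn": -6.6},
    {"claw": -1, "travel": [-0.05, -0.7, 0], "turn": -6.6},
    {"claw": -1, "travel": [-0.05, -0.7, 0], "turn": -6.6},
  ],
)

```text
time: 3.22
ee_pos: [0.5407, -0.1649, 0.4037]
tcp_rot: [179.9, -0.2, 145.6]
wrist_force: [-9.5, 7.3, 1.7]
opening: 0.0196
```

Request:
move_arm(
  commands=[
    {"claw": -1, "travel": [-0.04, -0.7, 0], "turn": -6.6},
    {"claw": -1, "travel": [-0.04, -0.7, 0], "turn": -6.6},
    {"claw": -1, "travel": [-0.04, -0.7, 0], "turn": -6.6},
    {"claw": -1, "travel": [-0.04, -0.7, 0], "turn": -6.6},
    {"claw": -1, "travel": [0, 0, 0], "turn": 0},
  ],
)

```text
time: 3.63
ee_pos: [0.5298, -0.1922, 0.4037]
tcp_rot: [-180.0, -0.2, 172.0]
wrist_force: [-15.9, 2.1, 3.5]
opening: 0.0193
```

```bash
python3 plan.py .53 -.207 .402 184
```

```text
t 3.63 pos [ 0.5298 -0.1922  0.4037] yaw 172.0 d [  0.2 -14.8  -1.7] dyaw 12.0 n 2 open 0.0193 F [-15.9   2.1   3.5] q [-20.   7.  12.  95.  -0. -12.]
  [-0.11, -0.73, 0.09] turn -5.99
  [-0.04, -0.74, 0.09] turn -5.99
```

```bash
python3 - <<'E'
import numpy as np
P=[(.5684,-.1429,112.3),(.5407,-.1649,145.6),(.5298,-.1922,172.0)]
A=[];b=[]
for x,y,a in P:
    c,s=np.cos(np.radians(a)),np.sin(np.radians(a)); A+=[[1,0,c,-s],[0,1,s,c]]; b+=[x,y]
r=np.linalg.lstsq(np.array(A),np.array(b),rcond=None);print(r[0],np.array(A)@r[0]-b)
E
```

```text
[ 5.92089121e-01 -2.01055588e-01  6.28463527e-02 -3.49944071e-04] [ 0.00016546  0.00012326 -0.00026855 -0.00036073  0.00010309  0.00023747]
```

Request:
move_arm(
  commands=[
    {"claw": -1, "travel": [0.05, -0.7, 0], "turn": -6.1},
    {"claw": -1, "travel": [0.05, -0.7, 0], "turn": -6.1},
    {"claw": -1, "travel": [0, 0, 0], "turn": 0},
    {"claw": 0.2, "travel": [0, 0, 0], "turn": 0},
    {"claw": 0.2, "travel": [0, 0, 0], "turn": 0},
  ],
)

```text
time: 4.05
ee_pos: [0.5295, -0.2055, 0.4036]
tcp_rot: [-180.0, 0.1, -176.3]
wrist_force: [0.4, -0.4, 0.3]
opening: 0.0425
```

```bash
python3 look.py w4;python3 look.py t4 top 200 140 400 280; python3 look.py s4 scene 130 120 340 280;  python3 plan.py .53 -.207 .402 184
```

```text
scale 1.4047619047619047 [ 0.5296 -0.2055  0.4035]
scale 3.95 [ 0.5296 -0.2054  0.4033]
scale 3.6875 [ 0.5295 -0.2054  0.4031]
t 4.2 pos [ 0.5295 -0.2054  0.4031] yaw -176.2 d [ 0.5 -1.6 -1.1] dyaw 0.2 n 1 open 0.0513 F [1.3 0.1 0.2] q [-21.   7.  13.  95.  -0. -25.]
  [-0.04, -0.16, 0.11] turn -0.19
```

View pics/w4.png

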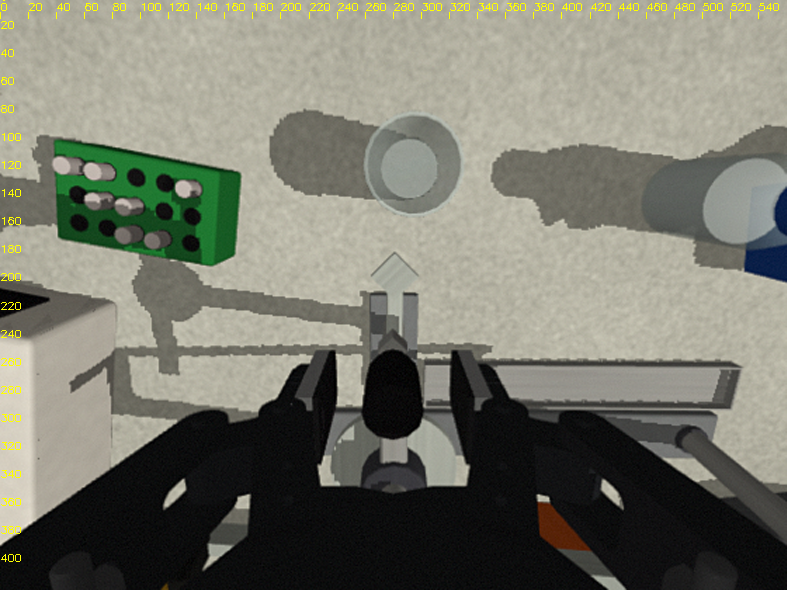

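View pics/t4.png

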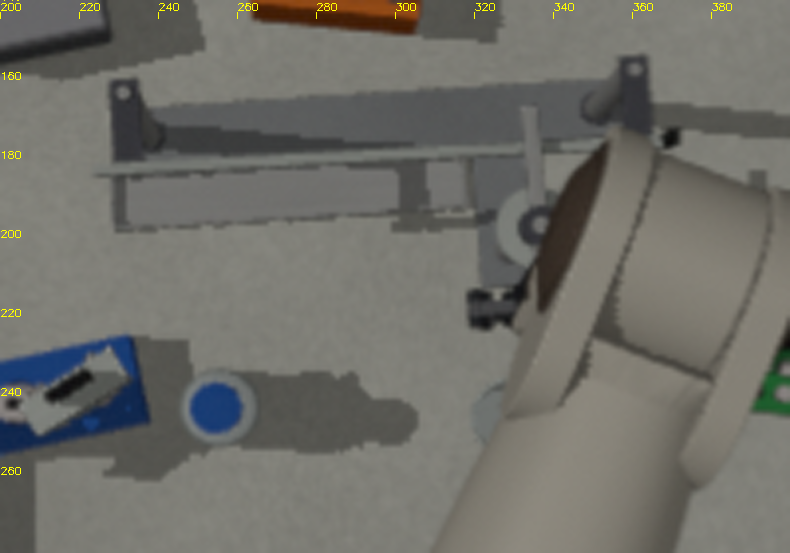

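View pics/s4.png

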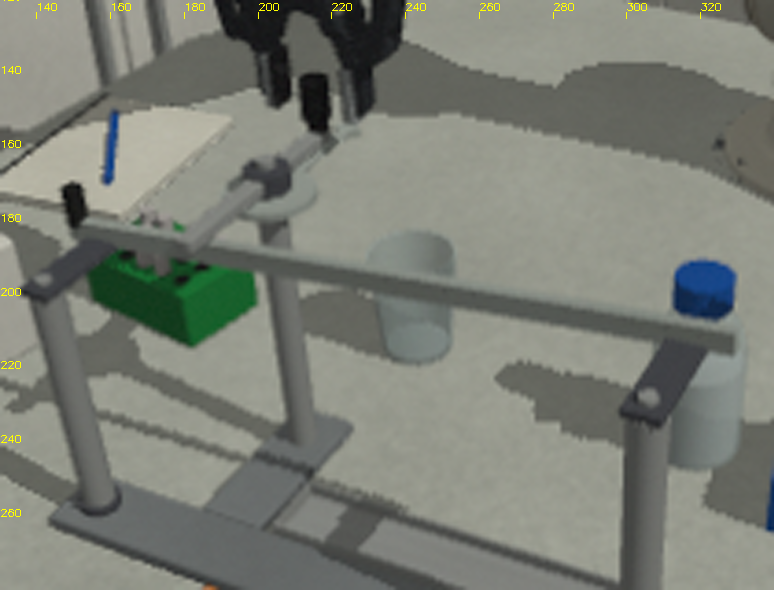

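Request:
move_arm(
  commands=[
    {"claw": 0.3, "travel": [0, 0, -2], "turn": 0},
    {"claw": 0.3, "travel": [0, 0, -3.5], "turn": 0},
    {"claw": 0.3, "travel": [0, 0, -0.5], "turn": 7},
  ],
)

```text
time: 4.45
ee_pos: [0.529, -0.2051, 0.4678]
tcp_rot: [-179.9, 0.3, 176.9]
wrist_force: [1.0, -1.2, 1.0]
opening: 0.0549
```

```bash
python3 plan.py .4765 .1425 .42 122.5
```

```text
t 4.45 pos [ 0.529  -0.2051  0.4678] yaw 176.9 d [-52.5 347.6 -47.8] dyaw -54.4 n 9 open 0.0549 F [ 1.  -1.2  1. ] q [-21.   9.  22. 102.   0. -18.]
  [0.79, 3.83, 0.53] turn 6.05
  [1.19, 3.72, 0.53] turn 6.05
  [1.57, 3.58, 0.53] turn 6.05
  [1.94, 3.39, 0.53] turn 6.05
  [2.29, 3.17, 0.53] turn 6.05
  [2.61, 2.91, 0.53] turn 6.05
  [2.90, 2.62, 0.53] turn 6.05
  [3.16, 2.30, 0.53] turn 6.05
  [3.38, 1.95, 0.53] turn 6.05
```

Request:
move_arm(
  commands=[
    {"claw": 0.3, "travel": [0.79, 3.83, 0], "turn": 6.05},
    {"claw": 0.3, "travel": [1.19, 3.72, 0.5], "turn": 6.05},
    {"claw": 0.3, "travel": [1.57, 3.58, 0.6], "turn": 6.05},
    {"claw": 0.3, "travel": [1.94, 3.39, 0.6], "turn": 6.05},
    {"claw": 0.3, "travel": [2.29, 3.17, 0.6], "turn": 6.05},
  ],
)

```text
time: 4.87
ee_pos: [0.4999, -0.0106, 0.4397]
tcp_rot: [180.0, 0.0, 146.2]
wrist_force: [1.3, -0.1, -0.3]
opening: 0.0558
```

Request:
move_arm(
  commands=[
    {"claw": 0.3, "travel": [2.61, 2.91, 0.6], "turn": 6.05},
    {"claw": 0.3, "travel": [2.9, 2.62, 0.6], "turn": 6.05},
    {"claw": 0.3, "travel": [3.16, 2.3, 0.6], "turn": 6.05},
    {"claw": 0.3, "travel": [3.38, 1.95, 0.5], "turn": 6.05},
    {"claw": 0.3, "travel": [0, 0, 0], "turn": 0},
  ],
)

```text
time: 5.28
ee_pos: [0.4764, 0.1468, 0.4159]
tcp_rot: [-180.0, -0.1, 122.2]
wrist_force: [-0.2, -0.2, -0.4]
opening: 0.0557
```

```bash
python3 look.py w5;python3 plan.py .4765 .1425 .36 122.5
```

```text
scale 1.4047619047619047 [0.4768 0.1446 0.4164]
t 5.33 pos [0.4768 0.1446 0.4164] yaw 122.7 d [ -0.3  -2.1 -56.4] dyaw -0.2 n 2 open 0.0555 F [-0.4 -0.5  0.5] q [17. -2.  4. 96.  0. 74.]
  [-0.08, -0.07, 2.82] turn 0.08
  [-0.08, -0.07, 2.82] turn 0.08
```

View pics/w5.png

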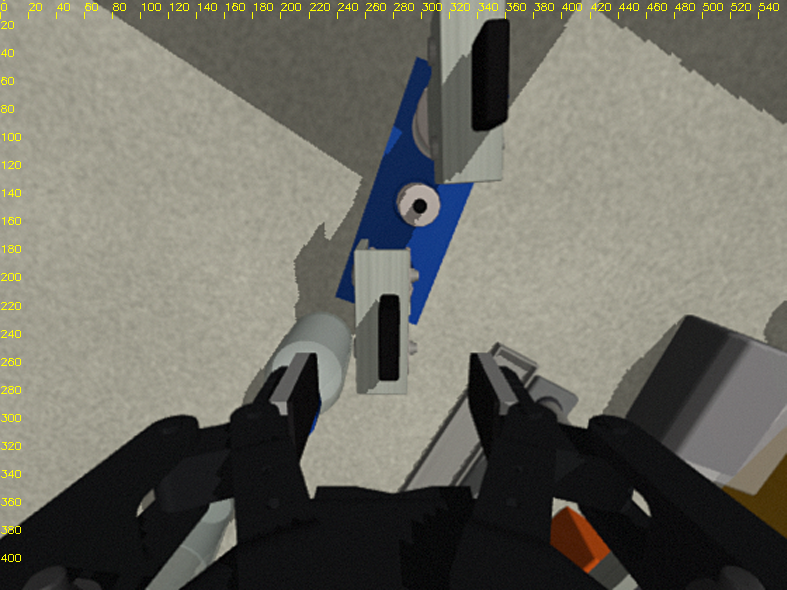

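```bash
python3 - <<'E'
from h import *
p=dict(np.load('pics/w5.npz')); s=1.40476
q=lambda L:np.array(L)/s-.3
a=atz(p,q([(389.5,296),(388.5,379)]),.21); print(a, np.linalg.norm(a[1]-a[0]), a.mean(0), np.degrees(np.arctan2(*(a[0]-a[1])[[1,0]])))
b=atz(p,q([(355,250),(410,250),(406,394),(357,394)]),.182);print(b, np.linalg.norm(b-np.roll(b,1,0),axis=1))
E
```

```text
[[0.46368751 0.16295292 0.21      ]
 [0.48472096 0.12846794 0.21      ]] 0.040393311751072365 [0.47420424 0.14571043 0.21      ] 121.38030687358118
[[0.44052172 0.1672335  0.182     ]
 [0.46367053 0.18180029 0.182     ]
 [0.50497141 0.11369113 0.182     ]
 [0.48217393 0.0993736  0.182     ]] [0.07962331 0.02735066 0.07965312 0.02692056]
```

Request:
move_arm(
  commands=[
    {"claw": 0, "travel": [-0.12, -0.14, 1.9], "turn": 1.2},
    {"claw": -0.2, "travel": [0, 0, 2.2], "turn": 0},
    {"claw": -0.4, "travel": [0, 0, 1.5], "turn": 0},
    {"claw": -0.4, "travel": [0, 0, 0], "turn": 0},
  ],
)

```text
time: 5.67
ee_pos: [0.4768, 0.139, 0.3581]
tcp_rot: [-179.8, -0.0, 121.3]
wrist_force: [-1.0, -0.6, 0.3]
opening: 0.0257
```

```bash
python3 look.py w6; python3 plan.py .4763 .1428 .36 121.4
```

```text
scale 1.4047619047619047 [0.4769 0.1391 0.36  ]
t 5.72 pos [0.4769 0.1391 0.36  ] yaw 121.3 d [-0.6  3.7  0. ] dyaw 0.1 n 1 open 0.0259 F [-0.3 -0.5  0.6] q [16. -3. -3. 90. -0. 75.]
  [0.35, 0.14, -0.00] turn -0.08
```

View pics/w6.png

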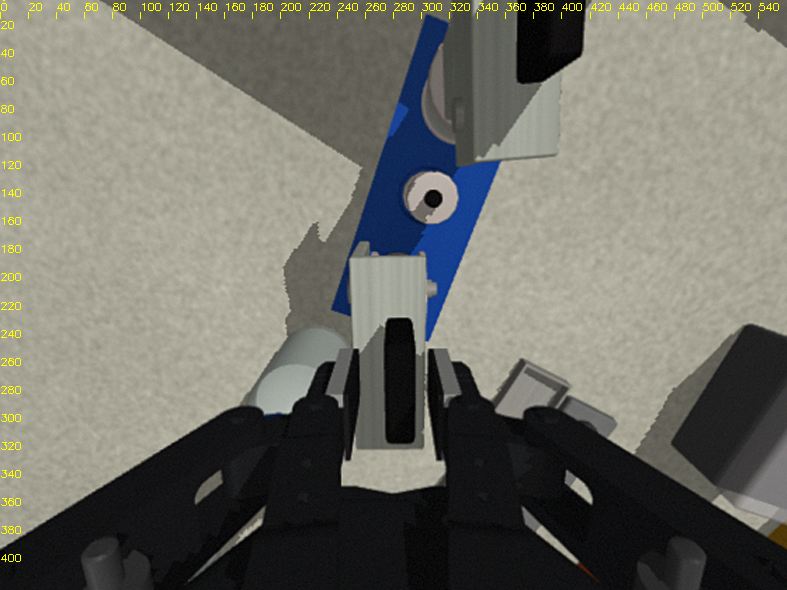

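Request:
move_arm(
  commands=[
    {"claw": -0.4, "travel": [0.35, 0.16, 0], "turn": 0},
    {"claw": -1, "travel": [0, 0, 0], "turn": 0},
    {"claw": -1, "travel": [0, 0, 0], "turn": 0},
    {"claw": -1, "travel": [0, 0, 0], "turn": 0},
    {"claw": -1, "travel": [0, 0, 0], "turn": 0},
  ],
  squeeze=50,
)

```text
time: 6.13
ee_pos: [0.4767, 0.1436, 0.3624]
tcp_rot: [179.9, 0.0, 121.3]
wrist_force: [-1.8, -0.5, 6.7]
opening: 0.0089
```

```bash
python3 look.py w7; python3 plan.py .4763 .1428 .45 121.4 20
```

```text
scale 1.4047619047619047 [0.4767 0.1436 0.3624]
t 6.18 pos [0.4767 0.1436 0.3624] yaw 121.3 d [-0.4 -0.8 87.6] dyaw 0.1 n 5 open 0.0089 F [-1.4 -0.3  6.6] q [17. -3. -3. 90. -0. 75.]
  [-0.01, -0.01, -1.75] turn -0.02
  [-0.01, -0.01, -1.75] turn -0.02
  [-0.01, -0.01, -1.75] turn -0.02
  [-0.01, -0.01, -1.75] turn -0.02
  [-0.01, -0.01, -1.75] turn -0.02
```

View pics/w7.png

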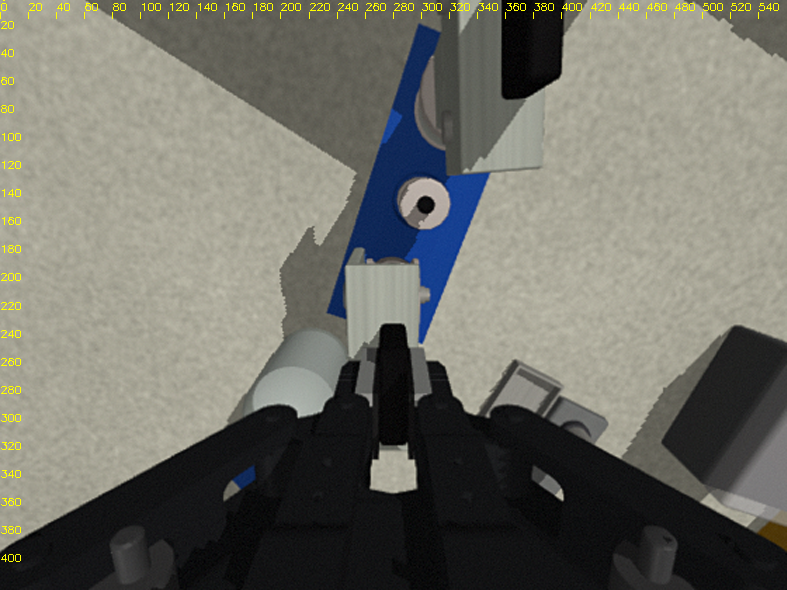

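Request:
move_arm(
  commands=[
    {"claw": -1, "travel": [0, 0, -0.8], "turn": 0},
    {"claw": -1, "travel": [0, 0, -1.8], "turn": 0},
    {"claw": -1, "travel": [0, 0, -2.2], "turn": 0},
    {"claw": -1, "travel": [0, 0, -2.2], "turn": 0},
    {"claw": -1, "travel": [0, 0, -2], "turn": 0},
  ],
)

```text
time: 6.6
ee_pos: [0.4764, 0.1436, 0.4526]
tcp_rot: [180.0, 0.0, 121.3]
wrist_force: [0.9, 0.2, -3.2]
opening: 0.0092
```

```bash
python3 look.py s8 scene 280 120 480 280; python3 plan.py .591 .008 .4513 94.2 25
```

```text
scale 3.6875 [0.4763 0.1436 0.4564]
t 6.65 pos [0.4763 0.1436 0.4564] yaw 121.3 d [ 114.7 -135.6   -5.1] dyaw -27.1 n 8 open 0.0092 F [-2.2 -1.4  0.4] q [ 17.  -1.  10. 100.  -0.  75.]
  [-2.19, 0.34, 0.06] turn 3.39
  [-2.17, 0.47, 0.06] turn 3.39
  [-2.14, 0.60, 0.06] turn 3.39
  [-2.10, 0.73, 0.06] turn 3.39
  [-2.05, 0.85, 0.06] turn 3.39
  [-2.00, 0.97, 0.06] turn 3.39
  [-1.94, 1.09, 0.06] turn 3.39
  [-1.87, 1.20, 0.06] turn 3.39
```

View pics/s8.png

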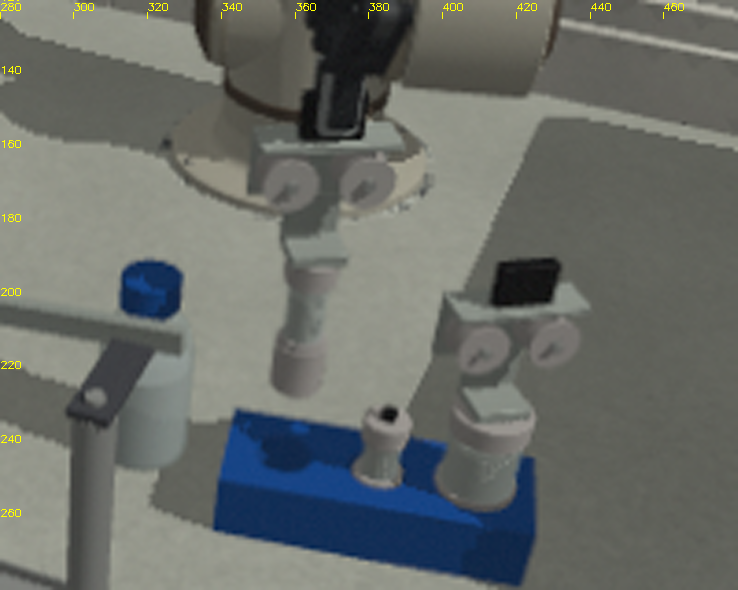

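Request:
move_arm(
  commands=[
    {"claw": -1, "travel": [-2.19, 0.34, 0], "turn": 3.4},
    {"claw": -1, "travel": [-2.17, 0.47, 0], "turn": 3.4},
    {"claw": -1, "travel": [-2.14, 0.6, 0], "turn": 3.4},
    {"claw": -1, "travel": [-2.1, 0.73, 0], "turn": 3.4},
    {"claw": -1, "travel": [-2.05, 0.85, 0], "turn": 3.4},
  ],
)

```text
time: 7.07
ee_pos: [0.5489, 0.058, 0.4508]
tcp_rot: [-180.0, 0.0, 104.2]
wrist_force: [-0.7, -0.0, -2.9]
opening: 0.0087
```

Request:
move_arm(
  commands=[
    {"claw": -1, "travel": [-2, 0.97, 0], "turn": 3.4},
    {"claw": -1, "travel": [-1.94, 1.09, 0], "turn": 3.4},
    {"claw": -1, "travel": [-1.87, 1.2, 0], "turn": 3.4},
    {"claw": -1, "travel": [0, 0, 0], "turn": 0},
    {"claw": -1, "travel": [0, 0, 0], "turn": 0},
  ],
)

```text
time: 7.48
ee_pos: [0.5919, 0.0071, 0.4501]
tcp_rot: [-179.9, -0.0, 94.0]
wrist_force: [-0.2, 0.6, -2.0]
opening: 0.0089
```

```bash
python3 look.py w9;  python3 look.py t9 top 200 140 400 280; python3 look.py s9 scene 130 80 360 260; python3 plan.py .591 .008 .4513 94.2 25
```

```text
scale 1.4047619047619047 [0.5914 0.0077 0.4504]
scale 3.95 [0.5911 0.0081 0.4507]
scale 3.2777777777777777 [0.5909 0.0084 0.451 ]
t 7.63 pos [0.5909 0.0084 0.451 ] yaw 94.2 d [ 0.1 -0.4  0.3] dyaw 0.0 n 1 open 0.0087 F [ 0.  -0.2 -2.1] q [  1.  12.  23. 101.   0.  87.]
  [-0.04, 0.00, -0.03] turn -0.03
```

View pics/w9.png

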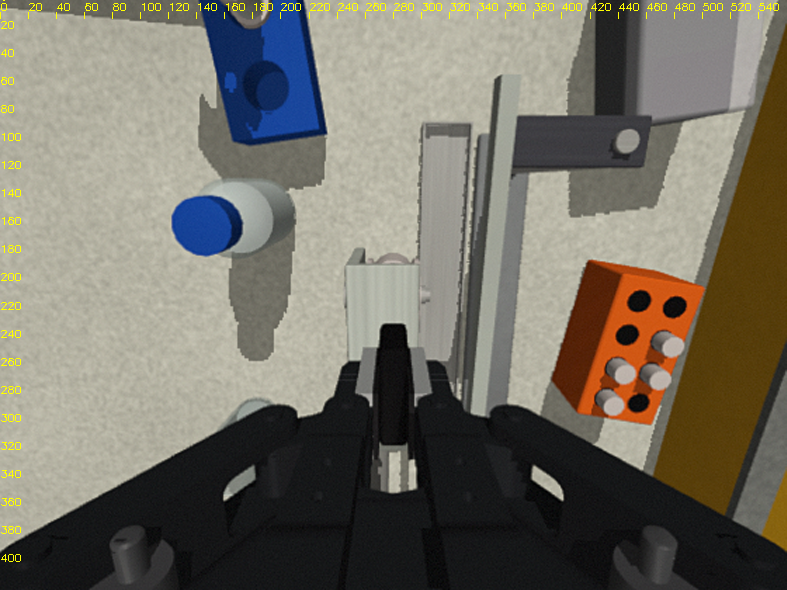

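View pics/s9.png

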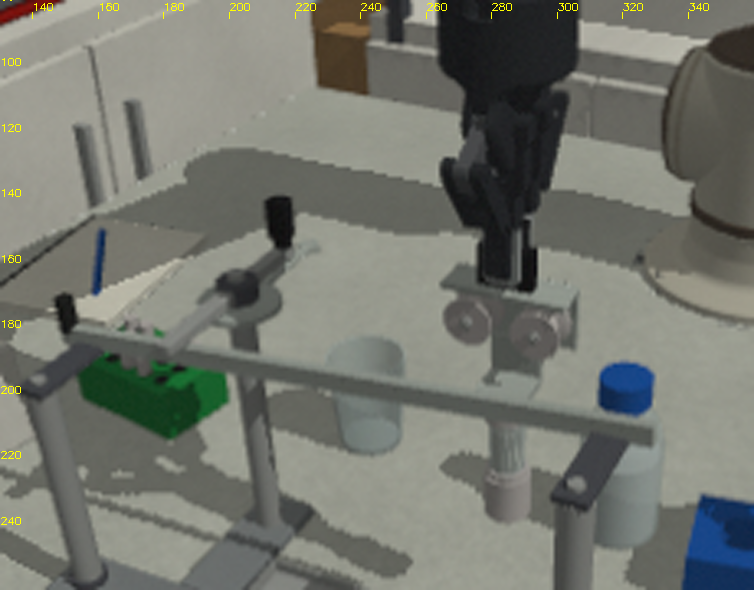

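View pics/t9.png

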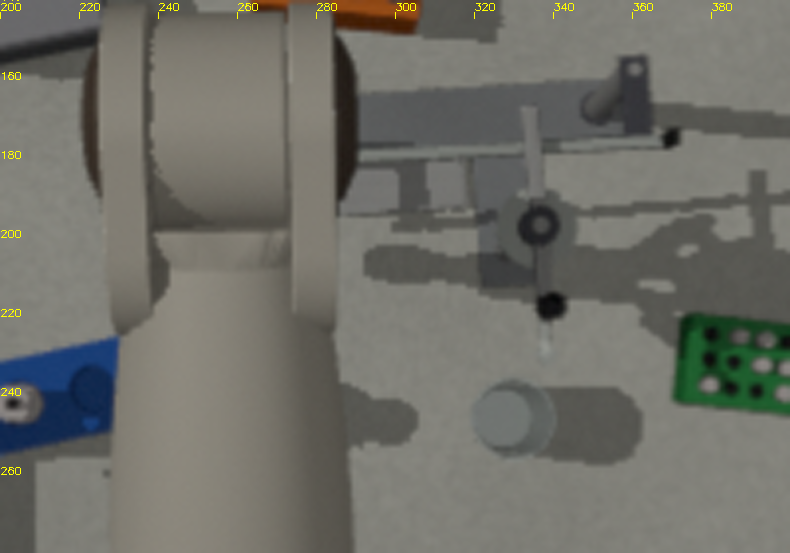

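```bash
python3 - <<'E'
import cv2
im=cv2.imread('pics/w9_raw.png')
c=cv2.resize(im[45:300,320:385],None,fx=4,fy=2.3,interpolation=cv2.INTER_CUBIC);cv2.imwrite('pics/w9z.png',c)
g=cv2.cvtColor(im,6)
for r in (60,80,120,160,200,240,280): print(r,list(g[r,325:375]))
E
```

```text
60 [np.uint8(179), np.uint8(182), np.uint8(184), np.uint8(181), np.uint8(184), np.uint8(189), np.uint8(188), np.uint8(188), np.uint8(188), np.uint8(189), np.uint8(183), np.uint8(176), np.uint8(175), np.uint8(176), np.uint8(181), np.uint8(182), np.uint8(176), np.uint8(177), np.uint8(174), np.uint8(175), np.uint8(173), np.uint8(176), np.uint8(176), np.uint8(175), np.uint8(175), np.uint8(167), np.uint8(126), np.uint8(67), np.uint8(64), np.uint8(59), np.uint8(65), np.uint8(114), np.uint8(172), np.uint8(171), np.uint8(167), np.uint8(166), np.uint8(165), np.uint8(166), np.uint8(167), np.uint8(166), np.uint8(166), np.uint8(168), np.uint8(166), np.uint8(164), np.uint8(163), np.uint8(171), np.uint8(177), np.uint8(177), np.uint8(174), np.uint8(184)]
80 [np.uint8(178), np.uint8(179), np.uint8(177), np.uint8(180), np.uint8(179), np.uint8(183), np.uint8(182), np.uint8(181), np.uint8(178), np.uint8(176), np.uint8(175), np.uint8(181), np.uint8(181), np.uint8(182), np.uint8(185), np.uint8(187), np.uint8(187), np.uint8(184), np.uint8(179), np.uint8(178), np.uint8(179), np.uint8(178), np.uint8(181), n
[... 3412 characters left out ...]
), np.uint8(94), np.uint8(56), np.uint8(85), np.uint8(113), np.uint8(90), np.uint8(70), np.uint8(64), np.uint8(71), np.uint8(149), np.uint8(169), np.uint8(168), np.uint8(167), np.uint8(164), np.uint8(165), np.uint8(167), np.uint8(164), np.uint8(165), np.uint8(169), np.uint8(160), np.uint8(125), np.uint8(110), np.uint8(107), np.uint8(110), np.uint8(113), np.uint8(110), np.uint8(110), np.uint8(110), np.uint8(111), np.uint8(108), np.uint8(112), np.uint8(108), np.uint8(107), np.uint8(106), np.uint8(126), np.uint8(167), np.uint8(177), np.uint8(176), np.uint8(176), np.uint8(180), np.uint8(183), np.uint8(183), np.uint8(186), np.uint8(184), np.uint8(182), np.uint8(179), np.uint8(181), np.uint8(181)]
```

View pics/w9z.png

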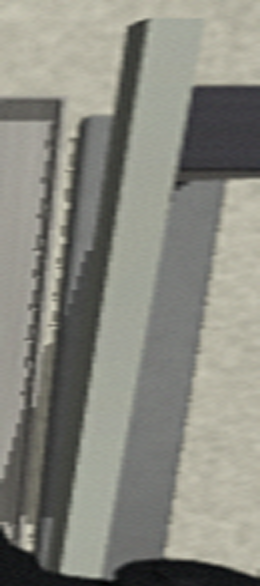

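```bash
cat > rail.py <<'E'
from h import *
from scipy.optimize import least_squares
p=dict(np.load('pics/w9.npz'))
L=[(356,60),(354,80),(350.6,120),(346.8,160),(342.9,200),(339.2,240),(335.6,280)]
Rr=[(363.3,120),(359.3,160),(355.2,200),(351,240),(346.8,280)]
E=[(362,52.8)]
t,dL=ray(p,L+Rr+E)
def res(v,full=False):
    ox,oy,yw=v; c,s=np.cos(yw),np.sin(yw)
    n=np.array([s*.0875,-c*.0875,1.]); # z-.0875*yr=.215 ; yr=-s*(x-ox)+c*(y-oy)
    k=.215-.0875*(-s*-ox*-1*-1) if 0 else None
    # plane: z -.0875*(-s(x-ox)+c(y-oy)) = .215
    o=np.array([ox,oy,0]); lam=(.215-n@(t-o))/(dL@n); X=t+dL*lam[:,None]-o
    xr=c*X[:,0]+s*X[:,1]; yr=-s*X[:,0]+c*X[:,1]
    if full: print(np.c_[xr,yr].round(4))
    return np.r_[xr[:len(L)]+.004,xr[len(L):-1]-.004,yr[-1]-.2]
r=least_squares(res,[.642,-.078,.073]); print(r.x[:2],np.degrees(r.x[2]),(r.fun*1000).round(1))
# cap
z=.2704; q=np.array([(345.5,266),(419.5,266),(345.5,330),(418.5,330)])/1.40476-.3
a=atz(p,q,z); print(a)
c,s=np.cos(r.x[2]),np.sin(r.x[2]); d=a[:,:2]-r.x[:2]; print(np.c_[c*d[:,0]+s*d[:,1],-s*d[:,0]+c*d[:,1]].round(4))
tp=np.array([.5914,.0077])-r.x[:2]; print('tcp in rail',c*tp[0]+s*tp[1],-s*tp[0]+c*tp[1])
E
python3 rail.py
```

```text
[ 0.64388161 -0.07919764] 3.5515901854986955 [-0.  -0.1  0.1  0.  -0.2 -0.2 -0.3 -0.1  0.1  0.2  0.2  0.2  0. ]
[[0.57103181 0.04449657 0.2704    ]
 [0.59823195 0.0464204  0.2704    ]
 [0.57200513 0.01943376 0.2704    ]
 [0.60004691 0.02141478 0.2704    ]]
[[-0.065   0.128 ]
 [-0.0378  0.1282]
 [-0.0656  0.1029]
 [-0.0375  0.1031]]
tcp in rail -0.04699774155828781 0.08998183757922733
```

```bash
cat > ov.py <<'E'
import sys
from h import *
def ov(name,org,yaw,x0,y0,x1,y1,out,rail=(.64388,-.0792,3.55)):
    p=dict(np.load(f'pics/{name}.npz')); im=cv2.imread(f'pics/{name}_raw.png'); S=min(790/(x1-x0),590/(y1-y0))
    c=cv2.resize(im[y0:y1,x0:x1],None,fx=S,fy=S,interpolation=cv2.INTER_CUBIC)
    M=R.from_euler('z',yaw,degrees=True).as_matrix()
    def pl(P,col,M=M,o=np.array(org),close=True):
        q=((proj(p,(M@(np.array(P)/1000.).T).T+o)-[x0,y0]+.5)*S).astype(np.int32); cv2.polylines(c,[q.reshape(-1,1,2)],close,col,1)
    a=np.linspace(0,2*np.pi,40)
    pl([(-18,-40,172),(10,-40,172),(10,40,172),(-18,40,172)],(0,255,0))
    pl([(-16,-17,103),(14,-17,103),(14,17,103),(-16,17,103)],(255,0,255))
    for yy in (22,-22): pl([(11,yy+16*np.cos(t),148+16*np.sin(t)) for t in a],(0,0,255))
    pl([(16*np.cos(t),16*np.sin(t),0) for t in a],(255,255,0))
    Mr=R.from_euler('z',rail[2],degrees=True).as_matrix(); o=np.array([rail[0],rail[1],0])
    for X in (-4,4): pl([(X,-230,215-20.1),(X,200,232.5)],(0,255,255),Mr,o,False)
    pl([(4,-230,215-20.1-14),(4,200,218.5)],(0,165,255),Mr,o,False)
    cv2.imwrite(f'pics/{out}.png',c)
if __name__=='__main__': 
    ov('s9',[.5909,.0084,.4510-.3524],4.1,230,120,340,230,'ovs9')
E
python3 ov.py
```

```text
(no output)
```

View pics/ovs9.png

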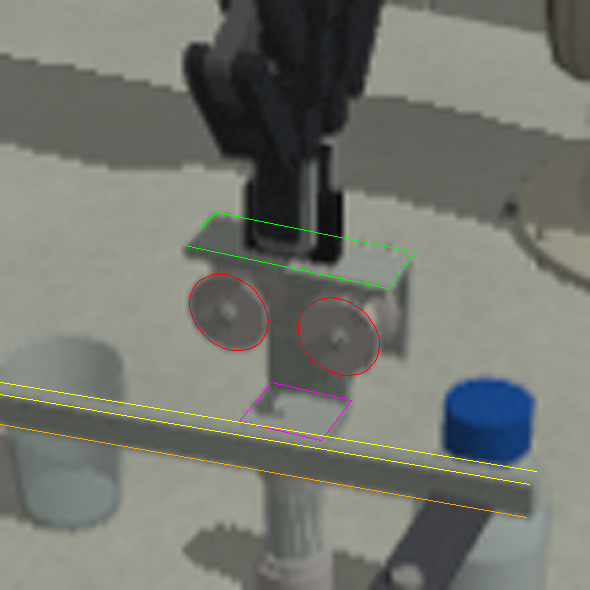

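Request:
move_arm(
  commands=[
    {"claw": -1, "travel": [0, 0.3, 0], "turn": 0.6},
    {"claw": -1, "travel": [0, 1.2, 0], "turn": 0},
    {"claw": -1, "travel": [0, 1.2, 0], "turn": 0},
    {"claw": -1, "travel": [0, 0.6, 0], "turn": 0},
    {"claw": -1, "travel": [0, 0, 0], "turn": 0},
  ],
)

```text
time: 8.05
ee_pos: [0.6249, 0.0105, 0.4503]
tcp_rot: [-180.0, -0.0, 93.5]
wrist_force: [0.9, -0.6, -2.7]
opening: 0.0088
```

```bash
python3 look.py s10 scene 230 120 340 230; python3 plan.py .6383 .0115 .4511 93.5 10
```

```text
scale 5.363636363636363 [0.6244 0.0104 0.4505]
t 8.1 pos [0.6244 0.0104 0.4505] yaw 93.5 d [13.9  1.1  0.6] dyaw -0.0 n 2 open 0.0092 F [ 0.2 -0.1 -2.4] q [  1.  17.  30. 102.   0.  87.]
  [0.01, 0.70, -0.03] turn 0.02
  [0.01, 0.70, -0.03] turn 0.02
```

View pics/s10.png

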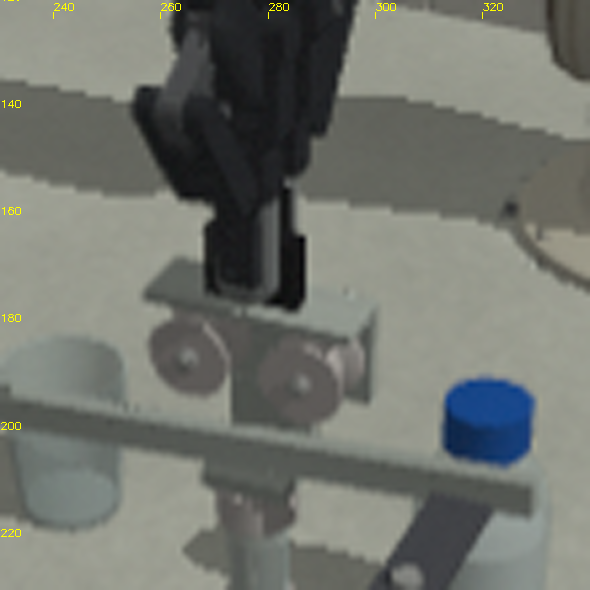

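Request:
move_arm(
  commands=[
    {"claw": -1, "travel": [0, 0.7, 0], "turn": 0},
    {"claw": -1, "travel": [0, 0.7, 0], "turn": 0},
    {"claw": -1, "travel": [0, 0, 0], "turn": 0},
    {"claw": -1, "travel": [0, 0, 0], "turn": 0},
  ],
)

```text
time: 8.43
ee_pos: [0.6382, 0.0109, 0.4507]
tcp_rot: [-180.0, -0.0, 93.5]
wrist_force: [-0.6, -0.1, -1.6]
opening: 0.0088
```

```bash
python3 look.py w11; python3 look.py s11 scene 230 120 340 230; python3 plan.py .6388 .0115 .4511 93.5 10
```

```text
scale 1.4047619047619047 [0.638  0.0108 0.4508]
scale 5.363636363636363 [0.6379 0.0108 0.4509]
t 8.53 pos [0.6379 0.0108 0.4509] yaw 93.5 d [0.9 0.7 0.2] dyaw -0.0 n 1 open 0.0089 F [ 0.5  0.6 -2.5] q [  1.  20.  32. 103.   0.  87.]
  [0.06, 0.09, -0.02] turn 0.00
```

View pics/w11.png

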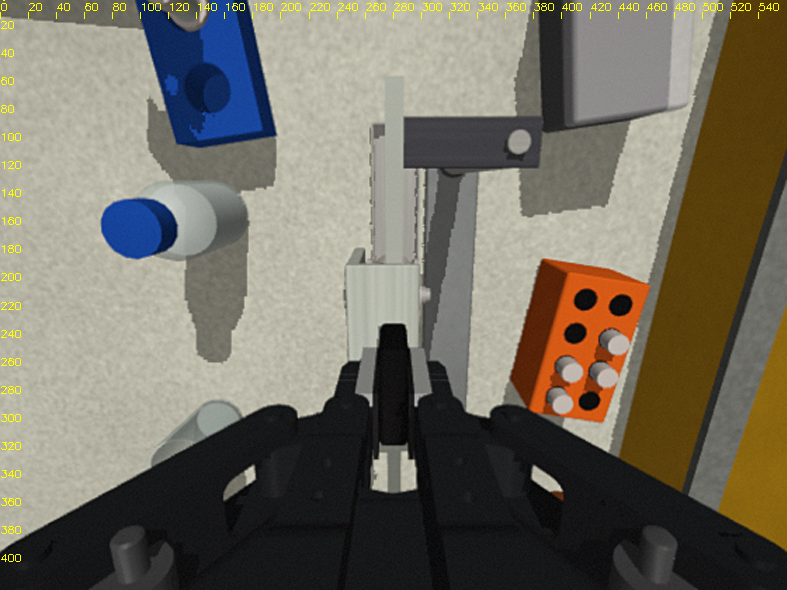

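View pics/s11.png

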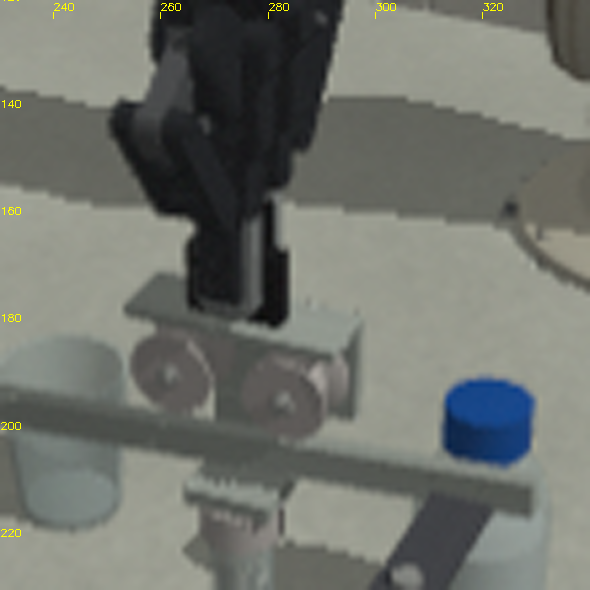

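```bash
python3 - <<'E'
from h import *
im=cv2.imread('pics/w11_raw.png'); g=cv2.cvtColor(im,6).astype(int)
for r in (60,75,130,150,170,180): print(r,g[r,266:296].tolist())
p=dict(np.load('pics/w11.npz'))
O=np.array([.64388,-.0792,0]);M=R.from_euler('z',3.55,degrees=True).as_matrix()
print(proj(p,(M@(np.array([(0,200,232.5),(-4,190,231.6),(4,190,231.6),(-4,150,228.1),(4,150,228.1)])/1000).T).T+O))
print('cap',((atz(p,np.array([(345.5,266),(419.5,266),(345.5,330),(418.5,330)])/1.40476-.3,.2705)-O)@M).round(4))
E
```

```text
60 [181, 188, 190, 191, 190, 188, 190, 187, 173, 171, 172, 173, 172, 171, 174, 174, 172, 173, 175, 171, 172, 176, 183, 186, 185, 188, 189, 193, 188, 192]
75 [185, 187, 189, 193, 194, 190, 187, 175, 171, 170, 171, 171, 174, 172, 173, 171, 172, 173, 172, 170, 170, 181, 184, 184, 186, 185, 188, 190, 189, 184]
130 [144, 154, 157, 162, 164, 162, 166, 162, 165, 167, 166, 167, 168, 169, 168, 168, 167, 168, 167, 166, 169, 161, 162, 162, 162, 166, 165, 164, 158, 161]
150 [138, 152, 156, 159, 158, 156, 160, 161, 165, 168, 169, 168, 170, 168, 168, 166, 167, 169, 168, 170, 164, 160, 158, 159, 159, 162, 157, 162, 159, 110]
170 [140, 155, 159, 159, 160, 154, 155, 155, 159, 168, 170, 169, 167, 170, 167, 168, 168, 169, 168, 168, 164, 158, 154, 156, 157, 158, 152, 160, 160, 110]
180 [135, 156, 156, 160, 159, 157, 157, 155, 162, 168, 170, 171, 169, 170, 172, 171, 170, 169, 171, 171, 163, 155, 156, 157, 158, 156, 154, 157, 158, 154]
[[280.26203843  54.2540449 ]
 [273.46171845  73.66342177]
 [287.06475073  73.65043921]
 [274.00598365 143.34634268]
 [286.53169858 143.33397862]]
cap [[-0.0181  0.1289  0.2705]
 [ 0.0093  0.1289  0.2705]
 [-0.0189  0.1037  0.2705]
 [ 0.0093  0.1037  0.2705]]
```

Request:
move_arm(
  commands=[
    {"claw": -1, "travel": [0, 0.05, 0.3], "turn": 0},
    {"claw": -1, "travel": [0, 0, 0.4], "turn": 0},
    {"claw": -1, "travel": [0, 0, 0.3], "turn": 0},
    {"claw": -1, "travel": [0, 0, 0], "turn": 0},
  ],
)

```text
time: 8.87
ee_pos: [0.6386, 0.0108, 0.4398]
tcp_rot: [-179.9, -0.0, 93.5]
wrist_force: [0.3, -0.4, -2.6]
opening: 0.0086
```

```bash
python3 look.py s12 scene 230 120 340 230; python3 plan.py .6388 .0115 .4391 93.5 10
```

```text
scale 5.363636363636363 [0.6385 0.0108 0.4402]
t 8.92 pos [0.6385 0.0108 0.4402] yaw 93.5 d [ 0.3  0.7 -1.1] dyaw -0.0 n 1 open 0.0089 F [-0.4 -0.  -2.6] q [  1.  19.  31. 102.   0.  87.]
  [0.07, 0.03, 0.11] turn 0.00
```

View pics/s12.png

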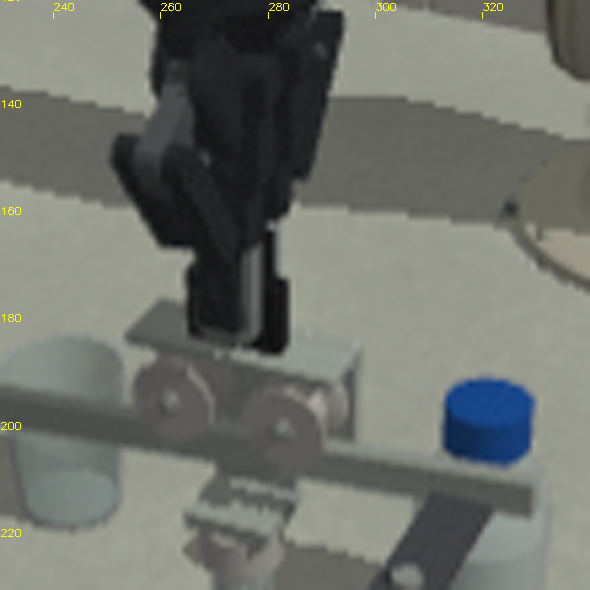

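Request:
move_arm(
  commands=[
    {"claw": -1, "travel": [0, 0, 0.1], "turn": 0},
    {"claw": -1, "travel": [0, 0, 0], "turn": 0},
  ],
)

```text
time: 9.08
ee_pos: [0.6387, 0.0108, 0.4397]
tcp_rot: [180.0, -0.0, 93.5]
wrist_force: [-0.2, -0.5, -2.0]
opening: 0.0091
```

Request:
move_arm(
  commands=[
    {"claw": -1, "travel": [0, 0, 0.1], "turn": 0},
    {"claw": -1, "travel": [0, 0, 0], "turn": 0},
  ],
)

```text
time: 9.25
ee_pos: [0.6386, 0.0108, 0.439]
tcp_rot: [180.0, 0.0, 93.5]
wrist_force: [-0.3, 0.2, -1.5]
opening: 0.009
```

Request:
move_arm(
  commands=[
    {"claw": -1, "travel": [0, 0, 0.1], "turn": 0},
    {"claw": -1, "travel": [0, 0, 0], "turn": 0},
  ],
)

```text
time: 9.42
ee_pos: [0.6385, 0.0108, 0.4389]
tcp_rot: [179.9, 0.0, 93.5]
wrist_force: [-0.5, -0.9, 3.8]
opening: 0.0089
```

Request:
move_arm(
  commands=[
    {"claw": -1, "travel": [0, 0, 0.1], "turn": 0},
    {"claw": -1, "travel": [0, 0, 0], "turn": 0},
  ],
)

```text
time: 9.58
ee_pos: [0.6383, 0.0107, 0.4387]
tcp_rot: [179.8, 0.0, 93.5]
wrist_force: [-1.0, -1.4, 9.0]
opening: 0.0086
```

Request:
move_arm(
  commands=[
    {"claw": -1, "travel": [0, 0, -0.15], "turn": 0},
    {"claw": -1, "travel": [0, 0, 0], "turn": 0},
  ],
)

```text
time: 9.75
ee_pos: [0.6386, 0.0108, 0.4388]
tcp_rot: [180.0, 0.0, 93.5]
wrist_force: [-1.1, -1.4, 5.7]
opening: 0.0092
```

```bash
python3 look.py s13 scene 130 110 340 260; python3 plan.py .6388 .0115 .4391 93.5 10
```

```text
scale 3.761904761904762 [0.6386 0.0108 0.4388]
t 9.8 pos [0.6386 0.0108 0.4388] yaw 93.5 d [0.2 0.7 0.3] dyaw -0.0 n 1 open 0.0091 F [-1.6 -0.1  5.1] q [  1.  19.  30. 101.  -0.  87.]
  [0.07, 0.02, -0.03] turn 0.00
```

View pics/s13.png

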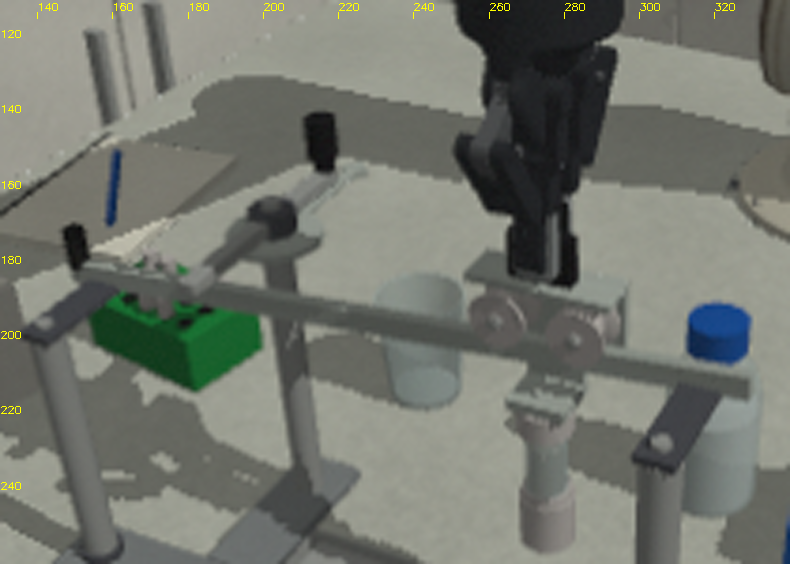

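Request:
move_arm(
  commands=[
    {"claw": -1, "travel": [0, 0, -0.12], "turn": 0},
    {"claw": -1, "travel": [0, 0, 0], "turn": 0},
  ],
)

```text
time: 9.97
ee_pos: [0.6388, 0.0109, 0.4391]
tcp_rot: [-180.0, -0.0, 93.5]
wrist_force: [0.4, 1.0, -2.4]
opening: 0.009
```

Request:
move_arm(
  commands=[
    {"claw": 0.4, "travel": [0, 0, 0], "turn": 0},
    {"claw": 0.4, "travel": [0, 0, -0.1], "turn": 0},
    {"claw": 0.4, "travel": [0, 0, -0.4], "turn": 0},
    {"claw": 0.4, "travel": [0, 0, -1.5], "turn": 0},
    {"claw": 0.4, "travel": [0, 0, -2], "turn": 0},
  ],
)

```text
time: 10.38
ee_pos: [0.6387, 0.0109, 0.4789]
tcp_rot: [-179.9, -0.0, 93.5]
wrist_force: [0.4, 0.6, -0.2]
opening: 0.0599
```

```bash
python3 look.py s14 scene 130 110 340 260; python3 plan.py .6388 .0115 .4391 93.5 10
```

```text
scale 3.761904761904762 [0.6379 0.0109 0.4839]
t 10.43 pos [0.6379 0.0109 0.4839] yaw 93.5 d [  0.9   0.6 -44.8] dyaw -0.0 n 5 open 0.0598 F [ 0.3 -0.6  3.6] q [  1.  21.  39. 107.   0.  87.]
  [0.01, 0.02, 0.90] turn 0.00
  [0.01, 0.02, 0.90] turn 0.00
  [0.01, 0.02, 0.90] turn 0.00
  [0.01, 0.02, 0.90] turn 0.00
  [0.01, 0.02, 0.90] turn 0.00
```

View pics/s14.png

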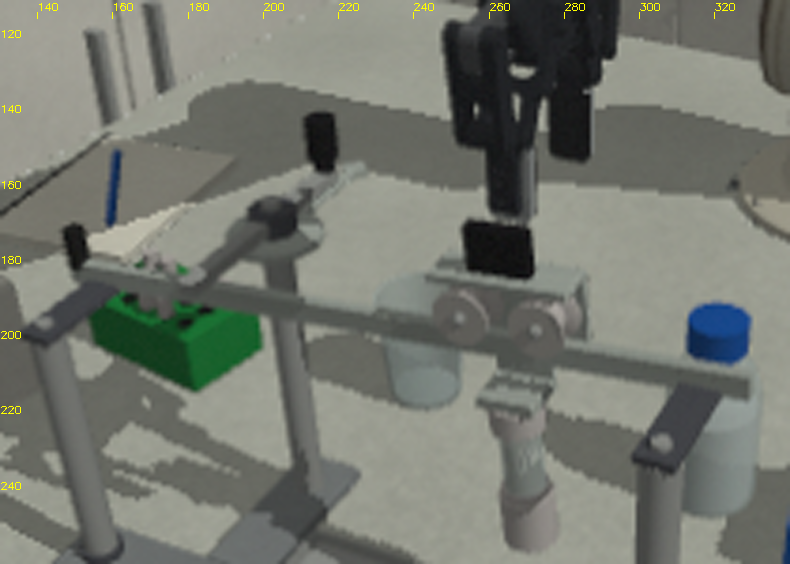

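It is hanging and rolling on its own. I'll hold the arm clear above and let it roll.

Request:
move_arm(
  commands=[
    {"claw": 0.4, "travel": [0, 0, -1], "turn": 0},
    {"claw": 0.4, "travel": [0, 0, 0], "turn": 0},
    {"claw": 0.4, "travel": [0, 0, 0], "turn": 0},
    {"claw": 0.4, "travel": [0, 0, 0], "turn": 0},
    {"claw": 0.4, "travel": [0, 0, 0], "turn": 0},
  ],
)

```text
time: 10.85
ee_pos: [0.6387, 0.0108, 0.4888]
tcp_rot: [-179.9, -0.0, 93.5]
wrist_force: [-0.7, -0.1, 0.3]
opening: 0.0597
```

Request:
move_arm(
  commands=[
    {"claw": 0.4, "travel": [0, 0, 0], "turn": 0},
    {"claw": 0.4, "travel": [0, 0, 0], "turn": 0},
    {"claw": 0.4, "travel": [0, 0, 0], "turn": 0},
    {"claw": 0.4, "travel": [0, 0, 0], "turn": 0},
    {"claw": 0.4, "travel": [0, 0, 0], "turn": 0},
  ],
)

```text
time: 11.27
ee_pos: [0.6387, 0.0108, 0.4895]
tcp_rot: [-180.0, -0.0, 93.5]
wrist_force: [0.1, -0.1, 0.5]
opening: 0.0601
```

Request:
move_arm(
  commands=[
    {"claw": 0.4, "travel": [0, 0, 0], "turn": 0},
    {"claw": 0.4, "travel": [0, 0, 0], "turn": 0},
    {"claw": 0.4, "travel": [0, 0, 0], "turn": 0},
    {"claw": 0.4, "travel": [0, 0, 0], "turn": 0},
    {"claw": 0.4, "travel": [0, 0, 0], "turn": 0},
  ],
)

```text
time: 11.68
ee_pos: [0.6387, 0.0108, 0.4895]
tcp_rot: [180.0, -0.0, 93.5]
wrist_force: [-0.1, -0.1, 0.2]
opening: 0.0599
```

Request:
move_arm(
  commands=[
    {"claw": 0.4, "travel": [0, 0, 0], "turn": 0},
    {"claw": 0.4, "travel": [0, 0, 0], "turn": 0},
    {"claw": 0.4, "travel": [0, 0, 0], "turn": 0},
    {"claw": 0.4, "travel": [0, 0, 0], "turn": 0},
    {"claw": 0.4, "travel": [0, 0, 0], "turn": 0},
  ],
)

```text
time: 12.1
ee_pos: [0.6387, 0.0108, 0.4895]
tcp_rot: [-180.0, -0.0, 93.5]
wrist_force: [0.6, -0.5, 0.3]
opening: 0.0601
```

Request:
move_arm(
  commands=[
    {"claw": 0.4, "travel": [0, 0, 0], "turn": 0},
    {"claw": 0.4, "travel": [0, 0, 0], "turn": 0},
    {"claw": 0.4, "travel": [0, 0, 0], "turn": 0},
    {"claw": 0.4, "travel": [0, 0, 0], "turn": 0},
    {"claw": 0.4, "travel": [0, 0, 0], "turn": 0},
  ],
)

```text
time: 12.52
ee_pos: [0.6387, 0.0109, 0.4895]
tcp_rot: [-180.0, 0.0, 93.5]
wrist_force: [0.3, -0.0, -0.4]
opening: 0.06
```

```bash
python3 look.py s15 scene 130 110 340 260; python3 look.py t15 top 200 140 400 280;python3 plan.py .6388 .0115 .4391 93.5 40 | head -1
```

```text
scale 3.761904761904762 [0.6387 0.0108 0.4895]
scale 3.95 [0.6387 0.0108 0.4895]
t 12.62 pos [0.6387 0.0108 0.4895] yaw 93.5 d [  0.1   0.7 -50.4] dyaw -0.0 n 2 open 0.0595 F [-0.6 -0.7 -0.8] q [  1.  22.  40. 108.  -0.  87.]
```

View pics/s15.png

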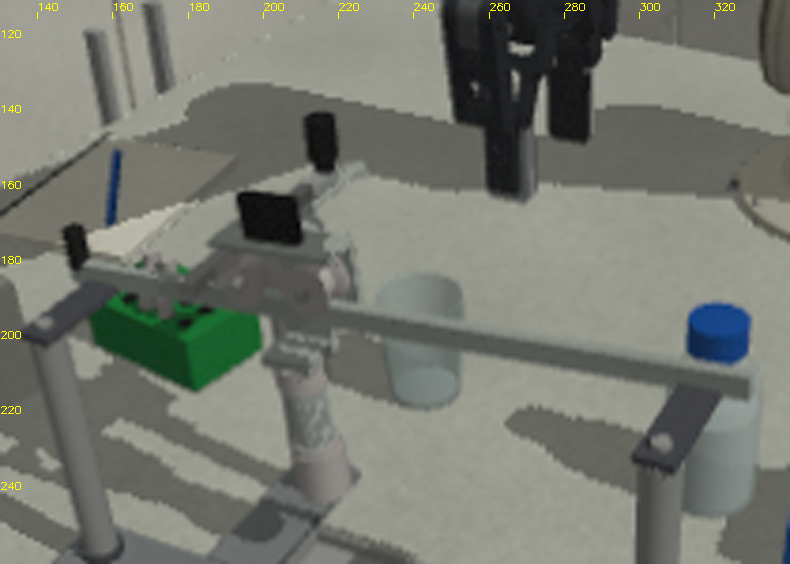

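View pics/t15.png

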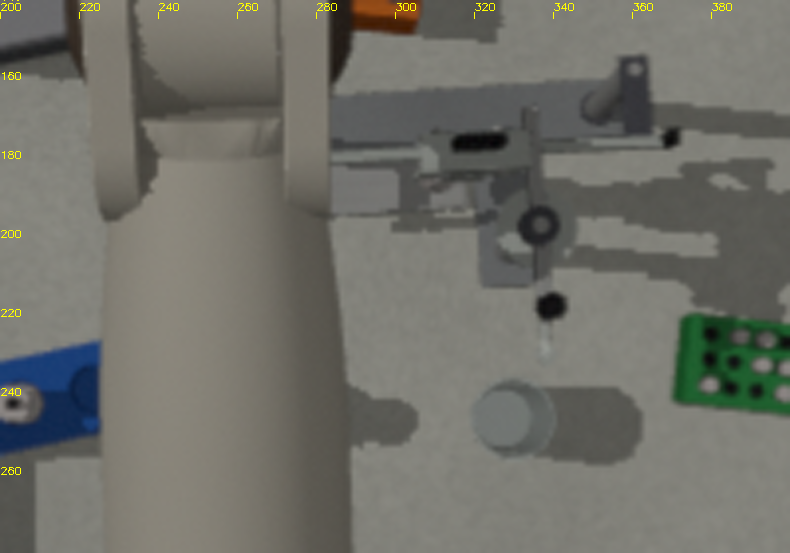

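Request:
move_arm(
  commands=[
    {"claw": 0.4, "travel": [0, 0, 0], "turn": 0},
    {"claw": 0.4, "travel": [0, 0, 0], "turn": 0},
    {"claw": 0.4, "travel": [0, 0, 0], "turn": 0},
    {"claw": 0.4, "travel": [0, 0, 0], "turn": 0},
    {"claw": 0.4, "travel": [0, 0, 0], "turn": 0},
  ],
)

```text
time: 13.03
ee_pos: [0.6387, 0.0108, 0.4895]
tcp_rot: [-180.0, 0.0, 93.5]
wrist_force: [-1.1, -1.1, -0.3]
opening: 0.0599
```

Request:
move_arm(
  commands=[
    {"claw": 0.4, "travel": [0, 0, 0], "turn": 0},
    {"claw": 0.4, "travel": [0, 0, 0], "turn": 0},
    {"claw": 0.4, "travel": [0, 0, 0], "turn": 0},
    {"claw": 0.4, "travel": [0, 0, 0], "turn": 0},
    {"claw": 0.4, "travel": [0, 0, 0], "turn": 0},
  ],
)

```text
time: 13.45
ee_pos: [0.6387, 0.0108, 0.4895]
tcp_rot: [-180.0, 0.0, 93.5]
wrist_force: [0.0, 0.9, 0.2]
opening: 0.0599
```

```bash
python3 look.py t16 top 200 140 400 280; python3 look.py s16 scene 130 110 340 260; python3 - <<'E'
from h import *
O=np.array([.64388,-.0792,0]);M=R.from_euler('z',3.55,degrees=True).as_matrix()
for n in ('15','16'):
    for cam,box in (('t',(305,165,338,185)),('s',(190,155,215,180))):
        im=cv2.imread(f'pics/{cam}{n}_raw.png'); p=dict(np.load(f'pics/{cam}{n}.npz')); x0,y0,x1,y1=box
        m=im[y0:y1,x0:x1].max(2)<50; k,l,st,ce=cv2.connectedComponentsWithStats(m.astype(np.uint8)); i=1+np.argmax(st[1:,4])
        c=ce[i]+[x0,y0]
        # tab in lean frame
        z=.205+.058 if cam=='t' else .2545
        print(n,cam,c.round(2),st[i,4],((atz(p,[c],z)-O)@M).round(4))
p=dict(np.load('pics/t16.npz'))
for yt in (-.074,):
    tread=np.array([0,yt,.215+.0875*yt]); tab=tread+.06*np.array([0,-.0872,.996]); print('pred tab',proj(p,M@tab+O),'scene',proj(dict(np.load('pics/s16.npz')),M@(tread+.048*np.array([0,-.0872,.996]))+O))
a=cv2.imread('pics/s15_raw.png').astype(int);b=cv2.imread('pics/s16_raw.png').astype(int);print('diff',np.abs(a-b)[120:260,130:230].max())
E
```

```text
scale 3.95 [0.6387 0.0108 0.4895]
scale 3.761904761904762 [0.6387 0.0109 0.4895]
15 t [321.  175.5] 52 [[-0.0034 -0.0754  0.263 ]]
15 s [201.36 167.38] 200 [[-0.0045 -0.0772  0.2545]]
16 t [320.75 175.56] 52 [[-0.0035 -0.0746  0.263 ]]
16 s [201.36 167.38] 200 [[-0.0045 -0.0772  0.2545]]
pred tab [[322.50001983 173.93373097]] scene [[199.64815372 167.48150429]]
diff 10
```

View pics/s16.png

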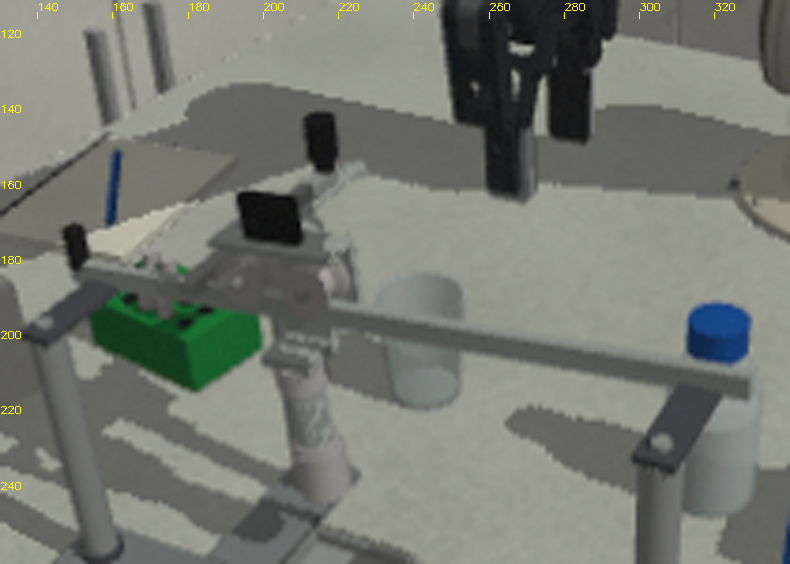

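```bash
python3 -c "
from workcell import bot,status
print(bot.job_done()); print(status.get_obs()['time'])"
```

```text
the job is handed in; nothing more can be done
None
the job is handed in; nothing more can be done
```

The stop arm is closed and the slim column's carrier is standing at rest against it. I handed the job in at about 13.5 s of robot time.

**What I did**
- **Stop arm:** I gripped the knob and swung the arm about 72° round, then let go. The overhead and wrist pictures show it square across the rail, over its index rib.
- **Carrier:** I took the slim column's carrier by its tab, lifted it out and hooked it onto the rail from the near side at about y = +88 mm. I lowered it until the rollers touched, eased the pressing force to near zero and let go. It rolled down to the stop by itself with the gripper clear above it.

**Last checks**
- **At rest:** two scene pictures about 0.9 s apart showed no movement, and the wrist force was near zero.
- **Position along the rail:** from the tab, the tread point sits at about y = -70 to -72 mm; the nominal value is -74 mm.
- **Other objects:** the beaker, bottle and tube rack stood where they were in the final pictures. The wide column's carrier and the bare column were not fully in view then.

**Disagreements**
- **Sideways position:** the scene and top cameras put the tab 3.5 to 4.5 mm to the near side of the rail line. That is only slightly more than the calibration error and within the 10 mm allowed.
- **Pressing forces:** closing the gripper on the tab pressed the fingertips on the carrier's cap with about 7 N. Lowering onto the rail peaked at about 9 N at the wrist (about 11 N on the rail) before I eased off.

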